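# Clear the jammed punches and kit the stamping tray

### The arm

A 6-joint arm with a two-finger parallel gripper is mounted at the origin on the work surface. World frame = base frame: x ahead of the robot, y to its left, z up, the work surface at z = 0. Lengths are in m, angles in rad, forces in N, time in s.
With the tool pointing down it reaches from about 0.35 to 0.975 m from the base axis. Payload 4.9 kg.
Tool frame: the origin (TCP) lies at the very end of the fingers, on their centre line; the grasp point (between the pads) lies 19 mm behind it; x points along the fingers, y is the direction in which the jaws open and shut, and the axes are right-handed (so a half turn about x gives the same grasp; the last joint's range is limited). The gripper opens to 85 mm and grips with 20 to 120 N. Pads are 22 mm wide; open, the fingers measure 114 mm over their backs; the gripper's body (76 mm by 85 mm) begins 54 mm behind the grasp point. The pads swing forward as they close: fully open they stand 13 mm farther back than shut.
Start: joints at [1.219, 0.053, 1.613, -0, 1.476, -0.119], TCP at [0.144, 0.608, 0.231] pointing down, gripper open.
Joint ranges: [-3.01, 3.01], [-1.01, 2.22], [0.06, 2.58], [-1.02, 4.17], [0.09, 2.62], [-3.14, 3.14]. Speed limits (rad/s): [2.57, 2.57, 3.14, 3.14, 3.14, 3.14].

### API

Orientations are given as a rotation vector (axis times angle).
In Python, from station import ctrl, get_image, calibration, finish_job, search_frame, cut_out, mark_of gives the robot as it stands. The module is installed in compiled form; this text tells all that it offers.
- The arm moves only by the tool arm_command, never from a script. Its argument "plan" is a list that holds one entry, the list of rows, each a list of 7 numbers: the shift along the tool's x, y, z in m, then the turn, a rotation vector about the tool's x, y, z in degrees, then the finger opening in m, from 0 to 0.0854. A call has 1 to 20 rows; each row shifts and turns the pose as measured when the row begins, along the tool's axes as they then stand; what a row does not reach is not made up. A row lasts 1/12 s, in which the tool goes at most 41.7 mm and 7.16 degrees, less where a joint would pass 70% of its speed; a pose out of reach is approached as far as the arm can. A call with a gripper value outside its range is refused whole. The fingers move at their own pace and stop on an object; "squeeze" is the grip in N (left out, the last holds). Time passes only in rows, so rows that do not move let the fingers close. It gives the time, the measured TCP pose, the force and the opening at its end, in the units of the state.
- ctrl.get_obs(): the state, without advancing time (a new reading comes with each control period).
- get_image(name): name is "scene" or "top"; returns the picture (400x640x3 uint8, red, green, blue); there is no depth.
- calibration(name): a dict with "fx", "fy", "cx", "cy" (pixels), "cam_to_world" (4x4, takes a point from camera to world coordinates). Camera axes: x right, y down, z forward; pixel columns grow to the right and rows downward; lengths in m; the calibration is good to about 2 mm. A picture is of the moment at which its call begins. calibration takes no time and is no camera call.
- finish_job(): hands the job in, once; it reports no verdict.
Trained networks look in the newest picture that a camera, given by its name, has taken for a name from the list of things; names that differ only in an ending like _2 or _b are one class to them, and where a whole thing is asked for, a point or a joint stands for the part that bears it (a point fixed in the world has none). Each returns a list of dicts, best first, with "conf" (0 to 1); they miss things now and then, are a little off and sometimes report something else, mostly with a low value. They report only what shows in the picture. A call takes as long as a camera call. They do not tell look-alikes from the thing itself.
- search_frame(camera, thing): "at" ([x, y, z] in m, in the coordinates of the camera as it stood for that picture, good to about 4 mm: the middle of the surface that is visible of it).
- cut_out(camera, thing): "mask" (400x640 bool, what is visible of it).
- mark_of(camera, thing): "at" ([x, y, z] in m, in the coordinates of the camera as it stood for that picture, good to about 4 mm: a listed point, or the origin of a listed thing).
The state is a dict: "t": time; "q": joint angles; "dq": joint speeds; "effort": joint torques, N m; "tool_pos": TCP position; "tool_rot": TCP orientation; "contact_force": force on the tool from outside, world axes, zero at the start; "wrist_torque": the same for the moment, N m; "opening": finger opening in m.
Only numpy, scipy, OpenCV 4.12 (cv2) and the standard library are available. Lean on these libraries where they do the work, as an engineer would, in place of code of your own. Each camera call takes 0.05 s, during which the arm holds its last target. There are 200 camera calls.

### The job

Kit the wooden tray for the stamping job: with the hooked pick, drag every steel punch right out of its narrow slot in the forming block (no fingers on a punch until it is wholly out), then lay the pick back on the cork pad, flat on its handle with the hook down. Lay the punches flat on the floor of the tray's narrower compartment, and slide every wire coil up off its post and set it flat on the floor of the wider compartment. Leave the bottle, the box of stones and the burnisher alone.

Things in the scene. Friction and masses are not known exactly. Their poses are not given: they have to be found in the camera images.
- block: Fixed grey metal block, 130 (x) x 180 (y) x 28 mm high. Origin: centre of underside; z up. Three slots along x, at y = -56, 0 and +56 mm: 18 mm wide (too narrow for fingers), open at the top and at the front face (x = -65 mm, the mouth), closed at x = +45 mm; floor is the bench. The bench in front (-x of the block) is free for dragging the punches out.
- mouth_a (a point): Bench-level middle of the mouth of the slot at y = -56 mm; axes as the block's, +x into the slot.
- mouth_b (a point): The same for the slot at y = 0.
- mouth_c (a point): The same for the slot at y = +56 mm.
- punch_a: Loose square dark steel punch, 75 long (along its x) x 12 x 12 mm, 80 g, plain bar with flat ends. Origin: its centre. At the start, if present, it lies in the block's slot at y = -56 mm, along the slot, its far end 18 to 30 mm short of the slot's closed end, so that the hook goes in behind it.
- punch_b: Steel punch like punch_a; at the start, if present, in the slot at y = 0.
- punch_c: Steel punch like punch_a; at the start, if present, in the slot at y = +56 mm. Two or three punches are present.
- pick: Loose hooked pick, 198 mm long, 120 g. Dark wooden handle block 80 (x) x 36 (y) x 26 mm (z), flat underside on which it stands stably, hook down. Origin: centre of the handle's underside; x towards the hook, z up. Centre of mass within 30 mm ahead of the origin. Grip the handle across y, at the origin. Brass ferrule in front, 16 mm thick, to x = 50 mm.
- hook_tip (a point): Tip of the pick's hook. A 6 mm round steel shank runs from the handle along x, axis 19 mm above the underside's plane, to x = 155 mm, then bends straight down (6 mm round) to this tip, 2 mm above the underside's plane.
- pad: Fixed cork pad, 240 (x) x 90 (y) x 3 mm, on which the pick lies at the start and at the end. Origin: centre of its underside; z up; top 3 mm above the bench. The pick starts with its handle at about x = -59 mm, its hook towards +x.
- tray: Loose open wooden tray, 280 (x) x 210 (y) x 35 mm high, about 0.8 kg; walls and floor 5 mm. Origin: centre of underside; z up. A divider along x, 32 mm high, at y = 20 to 25 mm: the narrower compartment (punches) spans y = +25 to +100 mm, the wider (coils) y = -100 to +20 mm, both x = -135 to +135 mm.
- stand: Fixed wooden stand, base 230 (x) x 70 (y) x 8 mm high, with three upright steel posts at x = -75, 0 and +75 mm, y = 0; each 14 mm thick, its top 55 mm above the bench. Origin: centre of its underside; z up. At the start each present coil sits on a post.
- coil_a: Loose ring-shaped coil of copper wire, 52 mm outside diameter, 24 mm bore, 30 mm high, 100 g. Origin: its centre; z is its axis. Either face may lie down. At the start, if present, it sits over a post, resting on the stand's base (8 mm above the bench). It must be lifted more than 50 mm to clear the post.
- coil_b: Coil like coil_a.
- coil_c: Coil like coil_a. Two or three coils are present.
- flask: Bystander: clear plastic bottle, 44 mm thick, 100 mm high, standing. Origin: centre of its underside. Leave alone.
- gem_box: Bystander: clear box of stones, 110 x 80 x 40 mm. Origin: centre of its underside. Leave alone.
- burnisher: Bystander: burnisher with black handle, 170 mm long, lying. Leave alone.
Things that resemble listed ones, but are neither listed nor needed, are in the scene too. What is shaped like the coil_a but pink or turquoise is not meant.

How it is judged:
On the way, in this order (a step that is already met when the one before it is completed fails the run):
1. the pick is lifted or drawn off its pad ((height (world z) of pick above 0.015 m or horizontal distance between pick and pad above 0.13 m)), for 0.1 s.
2. every punch has been dragged wholly out of its slot, past the block's front face (x of each of punch_a, punch_b, punch_c in the frame of block below -0.104 m), for 0.2 s.
At the end, for the whole second after the job is handed in: each punch on the floor of the narrower compartment and each coil flat (0.2 rad) on the floor of the wider one (centres inside, at most 6 mm above their height when lying on the floor); pick upright on the pad, handle centre within 100 mm along and 40 mm across of its centre; all at rest (y of punch_a in the frame of tray between 0.028 and 0.096 m and x of punch_a in the frame of tray between -0.13 and 0.13 m and z of each of punch_a, punch_b, punch_c in the frame of tray below 0.017 m and linear speed of each of punch_a, punch_b, punch_c, coil_a, coil_b, coil_c, pick below 0.03 m/s and y of punch_b in the frame of tray between 0.028 and 0.096 m and x of punch_b in the frame of tray between -0.13 and 0.13 m and y of punch_c in the frame of tray between 0.028 and 0.096 m and x of punch_c in the frame of tray between -0.13 and 0.13 m and y of coil_a in the frame of tray between -0.096 and -0.004 m and x of coil_a in the frame of tray between -0.13 and 0.13 m and z of each of coil_a, coil_b, coil_c in the frame of tray below 0.026 m and angle between the z axis of each of coil_a, coil_b, coil_c and the z axis of tray, either way round below 0.2 rad and y of coil_b in the frame of tray between -0.096 and -0.004 m and x of coil_b in the frame of tray between -0.13 and 0.13 m and y of coil_c in the frame of tray between -0.096 and -0.004 m and x of coil_c in the frame of tray between -0.13 and 0.13 m and x of pick in the frame of pad between -0.1 and 0.1 m and y of pick in the frame of pad between -0.04 and 0.04 m and height (world z) of pick below 0.012 m and angle between pick's own z axis and vertical below 0.2 rad and angle between tray's own z axis and vertical below 0.1 rad); the robot touches nothing.
It fails at once if the fingers touch a punch that is still in its slot (contact force between the fingers and punch_a above 0.5 N and x of punch_a in the frame of block above -0.1 m and y of punch_a in the frame of block between -0.09 and 0.09 m).
It fails at once if the fingers touch a punch that is still in its slot (contact force between the fingers and punch_b above 0.5 N and x of punch_b in the frame of block above -0.1 m and y of punch_b in the frame of block between -0.09 and 0.09 m).
It fails at once if the fingers touch a punch that is still in its slot (contact force between the fingers and punch_c above 0.5 N and x of punch_c in the frame of block above -0.1 m and y of punch_c in the frame of block between -0.09 and 0.09 m).
It fails at once if the bottle, the box of stones or the burnisher is moved more than 30 mm (distance of any of flask, gem_box, burnisher from where it was at the start of the episode above 0.03 m).
Of punch_a, punch_b, punch_c only 2 to 3 are there at a start; the rules pass over those that are not, and their reading is None.
Of coil_a, coil_b, coil_c only 2 to 3 are there at a start; the rules pass over those that are not, and their reading is None.
At some moment in a run one of tray, pick may be knocked a few centimetres aside while the robot is not near it.
Once in a run the grip may slacken for a moment while it holds something.
It also fails if it takes over 210 s, if anything falls off the work surface, if the arm or the gripper's body presses on something with over 40 N, if the wrist force passes 120 N, or if a joint passes its speed limit or range.

## Working session

There is one attempt and no reset: what is moved stays moved. The work goes in short steps, Python scripts to look and compute and a tool call to move; the robot and the scene stay as the last step left them, time stands still between calls to the robot, and variables do not carry over. Pictures are saved under pics/ and viewed, about 12 in all and at most 16, crops included, and the job is handed in when it is done.

Besides the shell and the picture viewer there is one more tool, called after ">>>" as name([rows], argument=value, ...), one row to a line, values as JSON. arm_command: Moves the arm, as the interface text tells. Its arguments: {"type":"object","properties":{"plan":{"type":"array","items":{"type":"array","items":{"type":"array","items":{"type":"number"}}}},"squeeze":{"type":"number"}},"required":["plan"]}

```bash
mkdir -p pics; cat > h.py <<'E'
import numpy as np, cv2
from station import ctrl, get_image, calibration, finish_job, search_frame, cut_out, mark_of
from scipy.spatial.transform import Rotation as R
def w(cam,p):
    M=np.array(calibration(cam)["cam_to_world"]); return (M@np.r_[p,1])[:3]
def ray(cam,u,v,z):
    c=calibration(cam); M=np.array(c["cam_to_world"]); d=M[:3,:3]@np.array([(u-c["cx"])/c["fx"],(v-c["cy"])/c["fy"],1]); o=M[:3,3]
    return o+d*(z-o[2])/d[2]
def proj(cam,p):
    c=calibration(cam); q=np.linalg.inv(np.array(c["cam_to_world"]))@np.r_[p,1]; return np.array([c["fx"]*q[0]/q[2]+c["cx"],c["fy"]*q[1]/q[2]+c["cy"]])
def save(cam,name,crop=None,s=1):
    im=get_image(cam)
    o=im if crop is None else im[crop[1]:crop[3],crop[0]:crop[2]]
    cv2.imwrite("pics/"+name+".png",cv2.resize(o,None,fx=s,fy=s,interpolation=cv2.INTER_CUBIC)[:,:,::-1]); return im
E
python3 - <<'E'
from h import *
np.set_printoptions(precision=4,suppress=True)
o=ctrl.get_obs(); print(o["tool_pos"],o["tool_rot"],o["opening"],o["t"])
for c in("scene","top"):
    save(c,c+"0",s=1.25); print(c,calibration(c))
    for t in("block","mouth_a","mouth_b","mouth_c","punch_a","pick","hook_tip","pad","tray","stand","coil_a","flask","gem_box","burnisher"):
        r=mark_of(c,t); print(t,[(np.round(w(c,x["at"]),3).tolist(),round(x["conf"],2)) for x in r[:5]])
print(ctrl.get_obs()["t"])
E
```

```text
[0.144  0.6076 0.2301] [ 0.1812  1.5636 -0.1843] 0.08553904464532809 0.0
scene {'fx': 423.83010666174295, 'fy': 423.83010666174295, 'cx': 319.2038125369974, 'cy': 201.90306584470338, 'cam_to_world': array([[-0.0857,  0.6055, -0.7912,  1.49  ],
       [ 0.9963,  0.0612, -0.0611,  0.049 ],
       [ 0.0114, -0.7935, -0.6085,  0.7465],
       [ 0.    ,  0.    ,  0.    ,  1.    ]])}
block [([0.509, 0.325, 0.002], 0.72)]
mouth_a [([0.571, 0.267, 0.003], 0.58), ([0.516, 0.258, 0.004], 0.56)]
mouth_b [([0.571, 0.267, 0.003], 0.58), ([0.516, 0.258, 0.004], 0.56)]
mouth_c [([0.571, 0.267, 0.003], 0.58), ([0.516, 0.258, 0.004], 0.56)]
punch_a []
pick [([0.68, 0.063, 0.004], 0.8), ([0.461, 0.258, 0.002], 0.32)]
hook_tip [([0.664, 0.214, 0.008], 0.89), ([0.521, -0.127, -0.001], 0.73)]
pad [([0.674, 0.126, -0.002], 0.76)]
tray [([0.52, -0.126, -0.004], 0.85)]
stand [([0.511, -0.345, 0.002], 0.86), ([0.436, -0.339, 0.021], 0.28)]
coil_a [([0.436, -0.338, 0.021], 0.65), ([0.336, -0.277, 0.014], 0.64), ([0.395, -0.464, 0.018], 0.64), ([0.587, -0.354, 0.028], 0.6), ([0.509, -0.343, 0.025], 0.54)]
flas
[... 650 characters left out ...]
15, 0.257, -0.003], 0.98), ([0.568, 0.262, -0.001], 0.84), ([0.463, 0.249, 0.002], 0.67)]
punch_a [([0.509, 0.308, 0.006], 0.69), ([0.566, 0.307, 0.009], 0.47)]
pick [([0.683, 0.063, 0.005], 0.55)]
hook_tip [([0.666, 0.217, 0.005], 0.72)]
pad [([0.681, 0.118, 0.0], 0.62), ([0.794, -0.099, 0.004], 0.56)]
tray [([0.52, -0.126, 0.003], 0.74)]
stand [([0.516, -0.35, -0.002], 0.67)]
coil_a [([0.586, -0.351, 0.023], 0.75), ([0.445, -0.342, 0.025], 0.72), ([0.514, -0.346, 0.023], 0.67), ([0.397, -0.466, 0.016], 0.61), ([0.335, -0.277, 0.017], 0.53)]
flask [([0.573, 0.262, 0.0], 0.63), ([0.68, 0.378, 0.003], 0.57)]
gem_box [([0.794, -0.1, 0.005], 0.68)]
burnisher [([0.784, 0.108, -0.001], 0.65)]
1.5
```

View pics/scene0.png

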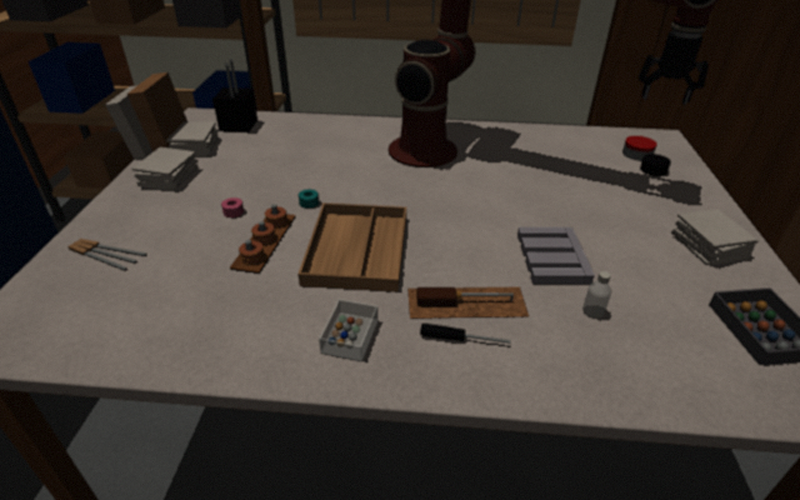

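View pics/top0.png

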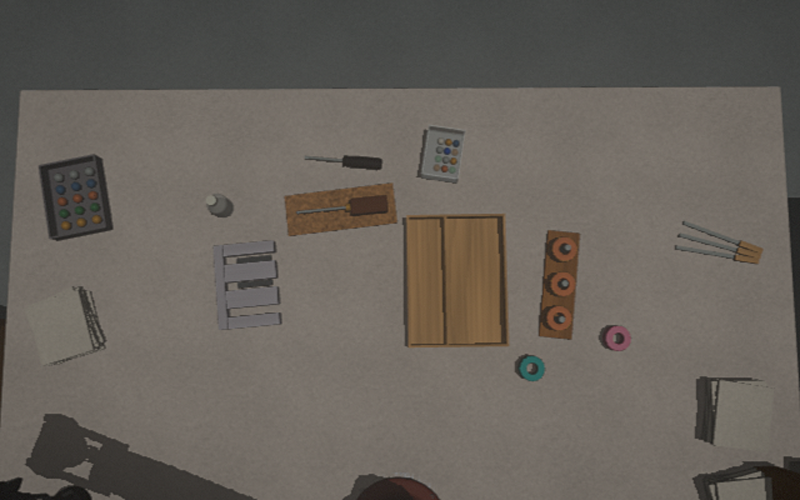

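The overview shows the block at (245,285) with dark punches in the upper two slots (a, b), all three posts loaded with coils, the pick on the pad at (340,208), and the tray at (455,280). Next I'll measure more finely.

```bash
cat >> h.py <<'E'
np.set_printoptions(precision=4,suppress=True)
def go(pos,yaw):
    """target TCP pos, tool y axis yaw (deg, mod 180), tool down -> tool-frame shift, turn about tool xyz (deg)"""
    o=ctrl.get_obs(); Rm=R.from_rotvec(o["tool_rot"]).as_matrix()
    best=None
    for k in(0,180):
        a=np.radians(yaw+k); x=np.array([0,0,-1.]); y=np.array([np.cos(a),np.sin(a),0]); T=np.c_[x,y,np.cross(x,y)]
        rv=np.degrees(R.from_matrix(Rm.T@T).as_rotvec())
        if best is None or np.linalg.norm(rv)<np.linalg.norm(best): best=rv
    print("t%.1f pos"%o["t"],o["tool_pos"],"yawy %.1f"%np.degrees(np.arctan2(Rm[1,1],Rm[0,1])),"q6 %.2f"%o["q"][5],"op %.4f"%o["opening"],"F",np.array(o["contact_force"]).round(1))
    print("shift mm",(Rm.T@(np.array(pos)-o["tool_pos"])*1e3).round(1),"turn",best.round(1))
def rect(cam,thing,z,n=1):
    out=[]
    for r in cut_out(cam,thing)[:n]:
        m=r["mask"].astype(np.uint8); v,u=np.nonzero(m)
        P=np.array([ray(cam,a,b,z)[:2] for a,b in zip(u,v)],dtype=np.float32)
        (c,s,a)=cv2.minAreaRect(P); a=a if s[0]>=s[1] else a+90
        print(thing,round(r["conf"],2),"c",np.round(c,4),"size",np.round(s,3),"long yaw %.1f"%(a%180),"mean",P.mean(0))
E
python3 - <<'E'
from h import *
im=save("top","t1",(160,130,330,270),4.5)
rect("top","pick",0.02,2);rect("top","pad",0.003,2);rect("top","tray",0.035);rect("top","block",0.028);rect("top","punch_a",0.012,3);rect("top","stand",0.008,1);rect("top","coil_a",.038,5)
go([.68,.063,.15],0)
E
```

```text
pick 0.73 c [0.6785 0.1165] size [0.043 0.195] long yaw 92.6 mean [0.6802 0.0764]Traceback (most recent call last):
  File "<stdin>", line 3, in <module>
  File "h.py", line 30, in rect
    P=np.array([ray(cam,a,b,z)[:2] for a,b in zip(u,v)],dtype=np.float32)
                ~~~^^^^^^^^^^^
  File "h.py", line 7, in ray
    c=calibration(cam); M=np.array(c["cam_to_world"]); d=M[:3,:3]@np.array([(u-c["cx"])/c["fx"],(v-c["cy"])/c["fy"],1]); o=M[:3,3]
ValueError: time passes only in moves, steps and waits
```

View pics/t1.png

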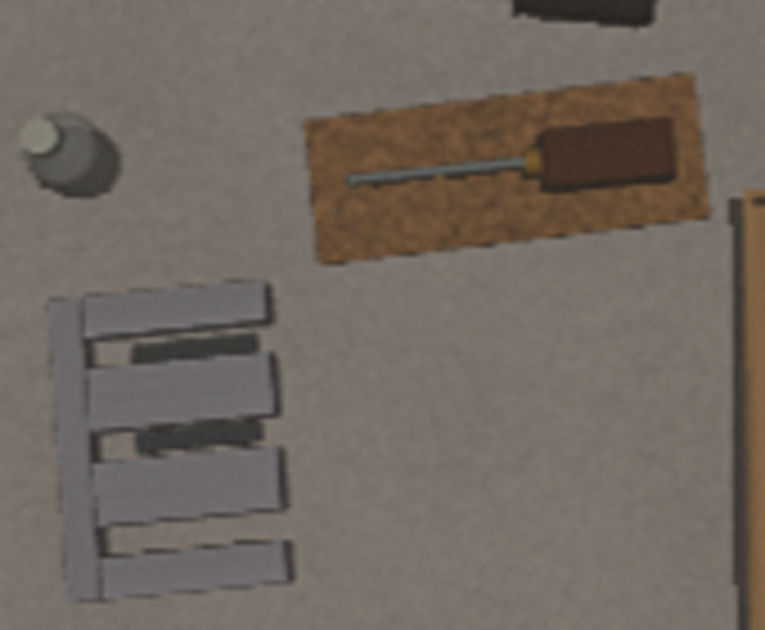

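Clear crop: punches in slots a (195,350) and b (200,437), slot c (200,535) empty; handle top corners ~(540,130)-(677,177), hook bend (350,180).

```bash
python3 - <<'E'
s=open('h.py').read()
s=s.replace('''def w(cam''','''import functools
calibration=functools.lru_cache(None)(calibration)
def w(cam''',1); s=s.replace("for r in cut_out(cam,thing)[:n]:","for r in cut_out(cam,thing)[:n]:\n        calibration(cam)")
open('h.py','w').write(s)
E
python3 - <<'E'
from h import *
f=lambda u,v,z:ray("top",160+u/4.5-.4,130+v/4.5-.4,z)[:2]
B=np.array([f(50,298,.028),f(267,283,.028),f(289,583,.028),f(77,600,.028)]);print("block",B.tolist())
print("blockc",B.mean(0),"frontyaw",np.degrees(np.arctan2(*(B[1]-B[2])[::-1])),"sideyaw",np.degrees(np.arctan2(*(B[0]-B[1])[::-1])),np.degrees(np.arctan2(*(B[3]-B[2])[::-1])))
for n,L in(("pa",[(132,354),(258,344)]),("pb",[(137,441),(263,431)])):
    P=[f(u,v,.012) for u,v in L];print(n,P[0],P[1],np.linalg.norm(P[0]-P[1]))
print("slotend a",f(90,355,.028),"b",f(95,440,.028),"c",f(100,530,.028))
H=np.array([f(540,130,.029),f(672,118,.029),f(677,177,.029),f(544,190,.029)]);print("handle",H.mean(0),H.tolist())
print("hook",f(350,180,.025))
Pd=np.array([f(305,119,.003),f(693,73,.003),f(710,217,.003),f(318,263,.003)]);print("pad",Pd.mean(0),np.degrees(np.arctan2(*(Pd[0]-Pd[1])[::-1])))
get_image("top")
rect("top","pick",0.02,2);rect("top","tray",0.035);rect("top","block",0.028);rect("top","punch_a",0.012,3);rect("top","stand",0.008,1);rect("top","coil_a",.038,5)
go([.68,.063,.15],4)
E
```

```text
block [[0.5952678286849291, 0.3913241992568589], [0.6038968005576509, 0.2623300710580799], [0.4267689521476876, 0.2460898653016161], [0.4170551512516215, 0.3704128144693217]]
blockc [0.5107 0.3175] frontyaw 5.238594391939807 sideyaw 93.82705934083516 94.46764941788784
pa [0.5632 0.346 ] [0.569  0.2704] 0.07578428134104587
pb [0.511  0.3417] [0.5168 0.2665] 0.07549347122342075
slotend a [0.5612 0.3666] b [0.5108 0.3623] c [0.4579 0.358 ]
handle [0.6809 0.0597] [[0.6953204410537503, 0.10056229761243102], [0.7023258876121583, 0.021743196337581046], [0.666681543488693, 0.018730369556693764], [0.6590951725650985, 0.09793389568796101]]
hook [0.6661 0.2144]
pad [0.677  0.1232] 96.67228657160318
pick 0.66 c [0.6746 0.1177] size [0.041 0.198] long yaw 96.2 mean [0.6796 0.0808]
pick 0.28 c [ 0.5205 -0.1295] size [0.283 0.212] long yaw 0.6 mean [ 0.5192 -0.1297]
tray 0.65 c [ 0.5199 -0.1299] size [0.213 0.28 ] long yaw 179.9 mean [ 0.5186 -0.1284]
block 0.58 c [0.511  0.3172] size [0.18  0.134] long yaw 5.4 mean [0.5102 0.3216]
stand 0.58 c [ 0.5119 -0.3488] size [0.073 0.234] long yaw 173.5 mean [ 0.5051 -0.3467]
coil_a 0.81 c [ 0.3955 -0.4577] size [0.052 0.047] long yaw 88.1 mean [ 0.3959 -0.4589]
coil_a 0.64 c [ 0.3364 -0.2786] size [0.054 0.051] long yaw 88.9 mean [ 0.3362 -0.2786]
coil_a 0.62 c [ 0.5099 -0.3478] size [0.053 0.054] long yaw 134.2 mean [ 0.5096 -0.3478]
coil_a 0.61 c [ 0.4392 -0.3363] size [0.046 0.053] long yaw 116.1 mean [ 0.4392 -0.3353]
coil_a 0.5 c [ 0.5838 -0.3525] size [0.056 0.053] long yaw 89.8 mean [ 0.5828 -0.3519]
t2.0 pos [0.1442 0.6081 0.2313] yawy 76.7 q6 -0.12 op 0.0856 F [ 0.7  1.1 -0. ]
shift mm [  81.3 -406.8  647.1] turn [72.7 -0.  -0. ]
```

>>> arm_command([
  [[0,-0.0205,0.0325,0,0,0,0.085],[0,-0.0205,0.0325,0,0,0,0.085],[0,-0.0205,0.0325,0,0,0,0.085],[0,-0.0205,0.0325,0,0,0,0.085],[0,-0.0205,0.0325,0,0,0,0.085],[0,-0.0205,0.0325,0,0,0,0.085],[0,-0.0205,0.0325,0,0,0,0.085],[0,-0.0205,0.0325,0,0,0,0.085],[0,-0.0205,0.0325,0,0,0,0.085],[0,-0.0205,0.0325,0,0,0,0.085],[0,-0.0205,0.0325,0,0,0,0.085],[0,-0.0205,0.0325,0,0,0,0.085],[0,-0.0205,0.0325,0,0,0,0.085],[0,-0.0205,0.0325,0,0,0,0.085],[0,-0.0205,0.0325,0,0,0,0.085],[0,-0.0205,0.0325,0,0,0,0.085],[0,-0.0205,0.0325,0,0,0,0.085],[0,-0.0205,0.0325,0,0,0,0.085],[0,-0.0205,0.0325,0,0,0,0.085],[0,-0.0205,0.0325,0,0,0,0.085]],
])

```text
t: 3.72
tool_pos: [0.7041, 0.0409, 0.2331]
tool_rot: [0.179, 1.558, -0.166]
contact_force: [1.3, 1.2, -0.7]
opening: 0.0851
```

```bash
python3 -c "
from h import *
go([.681,.06,.12],5.5)"
```

```text
t3.7 pos [0.7041 0.0409 0.2331] yawy 77.4 q6 -1.40 op 0.0851 F [ 1.3  1.2 -0.7]
shift mm [113.1  12.6 -27.3] turn [71.9 -0.1 -0.6]
```

>>> arm_command([
  [[0.01,0,0,7.1,0,0,0.07],[0.01,0,0,7.1,0,0,0.07],[0.01,0,0,7.1,0,0,0.07],[0.01,0,0,7.1,0,0,0.07],[0.01,0,0,7.1,0,0,0.07],[0.01,0,0,7.1,0,0,0.07],[0.01,0,0,7.1,0,0,0.07],[0.01,0,0,7.1,0,0,0.07],[0,0,0,7.1,0,0,0.07],[0,0,0,6,0,0,0.07],[0,0,0,0,0,0,0.07]],
])

```text
t: 4.63
tool_pos: [0.7109, 0.0303, 0.1463]
tool_rot: [1.136, 1.257, -1.122]
contact_force: [-0.1, 0.8, 0.1]
opening: 0.0699
```

```bash
python3 -c "
from h import *
go([.681,.06,.011],5.5)"
```

```text
t4.6 pos [0.7109 0.0303 0.1463] yawy 6.2 q6 -0.17 op 0.0699 F [-0.1  0.8  0.1]
shift mm [135.2 -27.4 -32.1] turn [ 0.7 -0.3 -0.4]
```

>>> arm_command([
  [[0,-0.0137,-0.016,0.7,0,0,0.07],[0,-0.0137,-0.016,0,0,0,0.07],[0.03,0,0,0,0,0,0.07],[0.03,0,0,0,0,0,0.07],[0.02,0,0,0,0,0,0.07],[0,0,0,0,0,0,0.07]],
])

```text
t: 5.13
tool_pos: [0.6831, 0.0607, 0.0682]
tool_rot: [1.136, 1.252, -1.113]
contact_force: [-0.2, 0.4, -1.3]
opening: 0.07
```

```bash
python3 -c "
from h import *
save('top','t2',(200,130,330,230),6)
go([.681,.06,.011],5.5)"
```

```text
t5.2 pos [0.6841 0.0607 0.0702] yawy 6.4 q6 -0.14 op 0.0701 F [-0.5  0.6  0. ]
shift mm [59.2 -4.3  0.6] turn [ 0.9 -0.2 -1. ]
```

View pics/t2.png

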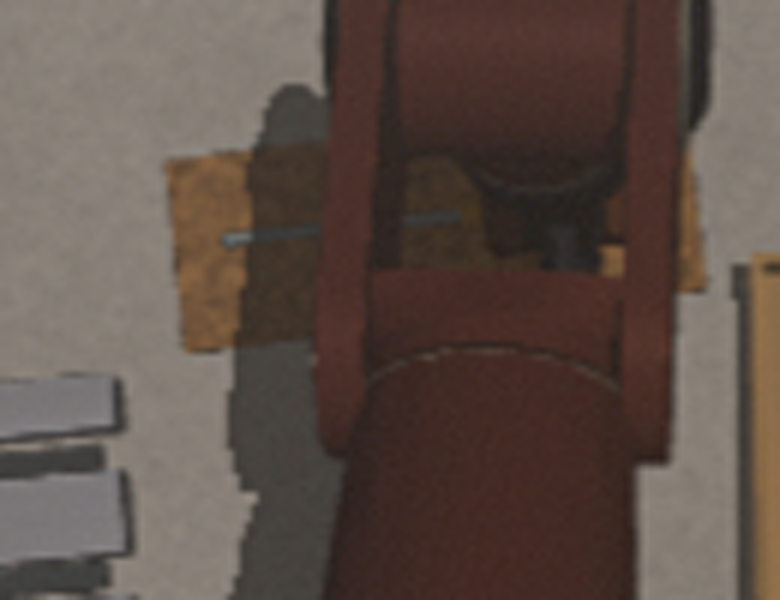

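The arm covers the handle but the gripper is visible at the handle, and the pick hasn't moved.

>>> arm_command([
  [[0.02,-0.004,0,0.9,0,-0.5,0.07],[0.02,0,0,0,0,0,0.07],[0.016,0,0,0,0,0,0.07],[0.002,0,0,0,0,0,0.07],[0,0,0,0,0,0,0.07]],
])

```text
t: 5.6
tool_pos: [0.6868, 0.0601, 0.0173]
tool_rot: [1.148, 1.241, -1.12]
contact_force: [-0.3, 0.1, 0.4]
opening: 0.0702
```

```bash
python3 -c "
from h import *
go([.681,.06,.011],5.5)"
```

```text
t5.6 pos [0.6868 0.0601 0.0173] yawy 5.7 q6 -0.12 op 0.0702 F [-0.3  0.1  0.4]
shift mm [ 6.2 -5.9 -0.5] turn [ 0.2 -0.1 -1.2]
```

>>> arm_command([
  [[0.005,-0.006,0,0,0,-1.2,0.07],[0.001,0,0,0,0,0,0.07],[0,0,0,0,0,0,0.07]],
])

```text
t: 5.85
tool_pos: [0.6821, 0.0592, 0.0134]
tool_rot: [1.137, 1.254, -1.134]
contact_force: [0.6, -0.5, 1.1]
opening: 0.0698
```

>>> arm_command([
  [[0,0,0,0,0,0,0.02],[0,0,0,0,0,0,0.02],[0,0,0,0,0,0,0.02],[0,0,0,0,0,0,0.02],[0,0,0,0,0,0,0.02],[0,0,0,0,0,0,0.02],[0,0,0,0,0,0,0.02],[0,0,0,0,0,0,0.02]],
], squeeze=70)

```text
t: 6.52
tool_pos: [0.6834, 0.0592, 0.0161]
tool_rot: [1.138, 1.252, -1.132]
contact_force: [-0.4, 1.1, -0.6]
opening: 0.0335
```

```bash
python3 -c "
from h import *
go([.681,.06,.011],5.5)"
```

```text
t6.5 pos [0.6834 0.0592 0.0161] yawy 5.7 q6 -0.12 op 0.0335 F [-0.4  1.1 -0.6]
shift mm [ 5.1 -2.4 -1.1] turn [ 0.2 -0.  -0.3]
```

>>> arm_command([
  [[0,0,0,0,0,0,0.07],[0,0,0,0,0,0,0.07],[0,0,0,0,0,0,0.07],[0.004,-0.002,0,0,0,0,0.07],[0.005,0,0,0,0,0,0.07],[0.002,0,0,0,0,0,0.07]],
])

```text
t: 7.02
tool_pos: [0.6822, 0.059, 0.0052]
tool_rot: [1.139, 1.25, -1.13]
contact_force: [0.2, -0.5, 0.3]
opening: 0.07
```

```bash
python3 -c "
from h import *
go([.681,.06,.007],5.5)"
```

```text
t7.0 pos [0.6822 0.059  0.0052] yawy 5.7 q6 -0.12 op 0.0700 F [ 0.2 -0.5  0.3]
shift mm [-1.8 -1.1 -1.1] turn [ 0.2 -0.  -0.4]
```

>>> arm_command([
  [[-0.001,-0.001,-0.001,0,0,0,0.02],[0,0,0,0,0,0,0.02],[0,0,0,0,0,0,0.02],[0,0,0,0,0,0,0.02],[0,0,0,0,0,0,0.02],[0,0,0,0,0,0,0.02],[0,0,0,0,0,0,0.02],[0,0,0,0,0,0,0.02]],
], squeeze=80)

```text
t: 7.68
tool_pos: [0.6804, 0.06, 0.0053]
tool_rot: [1.138, 1.251, -1.131]
contact_force: [0.4, -0.0, -0.5]
opening: 0.0346
```

```bash
python3 -c "
from h import *
go([.681,.06,.011],5.5)"
```

```text
t7.7 pos [0.6804 0.06   0.0053] yawy 5.7 q6 -0.12 op 0.0346 F [ 0.4 -0.  -0.5]
shift mm [-5.7  0.6  0. ] turn [ 0.2 -0.  -0.3]
```

>>> arm_command([
  [[-0.02,0,0,0,0,0,0.02],[-0.025,0,0,0,0,0,0.02],[-0.025,0,0,0,0,0,0.02],[0,-0.018,-0.028,0,0,0,0.02],[0,-0.018,-0.028,0,0,0,0.02],[0,-0.018,-0.028,0,0,0,0.02],[0,-0.018,-0.028,0,0,0,0.02],[0,-0.016,-0.024,0,0,0,0.02],[0,0,0,0,0,0,0.02]],
])

```text
t: 8.43
tool_pos: [0.5744, 0.189, 0.076]
tool_rot: [1.142, 1.252, -1.138]
contact_force: [0.4, 1.3, -1.2]
opening: 0.0344
```

```bash
python3 -c "
from h import *
save('top','t3',(160,150,300,250),5.5)
go([.5765,.2016,.06],5)
for t in ('hook_tip','pick'):
  for c in('top','scene'):
    if c=='scene' and t=='hook_tip': get_image(c)
    print(t,c,[(w(c,x['at']),round(x['conf'],2)) for x in mark_of(c,t)[:3]])
"
```

```text
t8.5 pos [0.5758 0.1876 0.0762] yawy 5.3 q6 0.10 op 0.0348 F [ 0.6 -0.1 -0.7]
shift mm [ 16.2   2.  -13.9] turn [ 0.3 -0.  -0.2]
hook_tip top [(array([0.5163, 0.2561, 0.0023]), 0.65), (array([0.5582, 0.3466, 0.0762]), 0.38)]
hook_tip scene [(array([0.4588, 0.2532, 0.0033]), 0.69), (array([0.5578, 0.3412, 0.0809]), 0.62)]
pick top [(array([0.5748, 0.1908, 0.0749]), 0.44)]
pick scene [(array([0.5756, 0.1918, 0.074 ]), 0.66), (array([ 0.5199, -0.1253, -0.0051]), 0.52)]
```

View pics/t3.png

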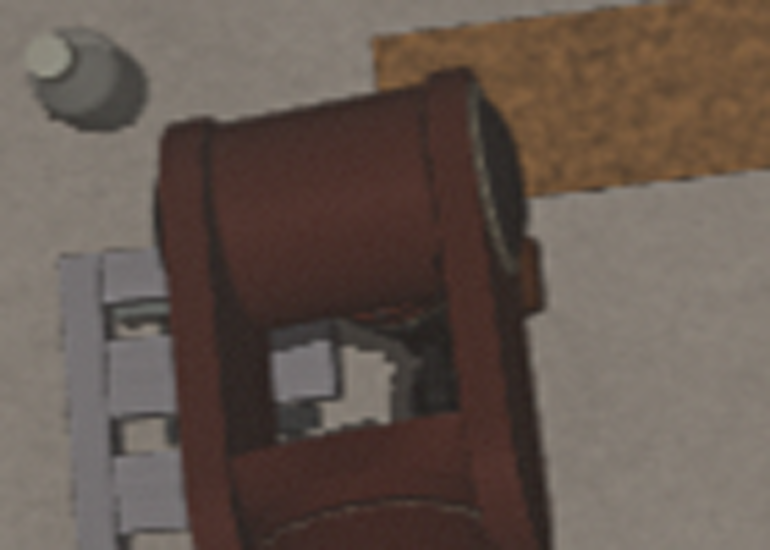

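Hook end shows at about (118,308) in the crop, over slot a's far gap from the elevated viewpoint. I'll move over and check the projection.

>>> arm_command([
  [[0,0.002,-0.014,0.3,0,-0.2,0.02],[0.02,0,0,0,0,0,0.02],[0.008,0,0,0,0,0,0.02],[0,0,0,0,0,0,0.02]],
])

```text
t: 9.07
tool_pos: [0.5839, 0.1956, 0.0493]
tool_rot: [1.155, 1.241, -1.149]
contact_force: [0.4, 0.3, -1.4]
opening: 0.0348
```

```bash
python3 -c "
from h import *
o=ctrl.get_obs();p=o['tool_pos'];Rm=R.from_rotvec(o['tool_rot']).as_matrix();d=-Rm[:,2]
go([.5765,.2016,.006],5)
im=save('scene','s3',(385,165,495,245),7)
h=np.array(p)+.155*d*np.array([1,1,0]);print('hook',h)
for z in(-.0,.02):print('scene crop px',z,(proj('scene',[h[0],h[1],p[2]+z])-[385,165])*7)
for n,q in(('slot end a',[.5612,.3666,.028]),('punch far a',[.5632,.346,.012])):print(n,(proj('scene',q)-[385,165])*7)
get_image('top')
for c in('top','scene'):
    print([(w(c,x['at']),round(x['conf'],2)) for x in mark_of(c,'hook_tip')[:3]])
"
```

```text
t9.1 pos [0.5839 0.1956 0.0493] yawy 4.4 q6 0.13 op 0.0348 F [ 0.4  0.3 -1.4]
shift mm [43.2 -7.1 -6.5] turn [-0.6  0.  -0.3]
hook [0.5721 0.3502 0.0493]
scene crop px -0.0 [510.9797 300.0832]
scene crop px 0.02 [522.1434 258.4942]
slot end a [537.5626 328.3525]
punch far a [476.1757 360.0712]
[(array([0.57  , 0.3499, 0.0463]), 0.66)]
[(array([0.57  , 0.3502, 0.0525]), 0.57)]
```

View pics/s3.png

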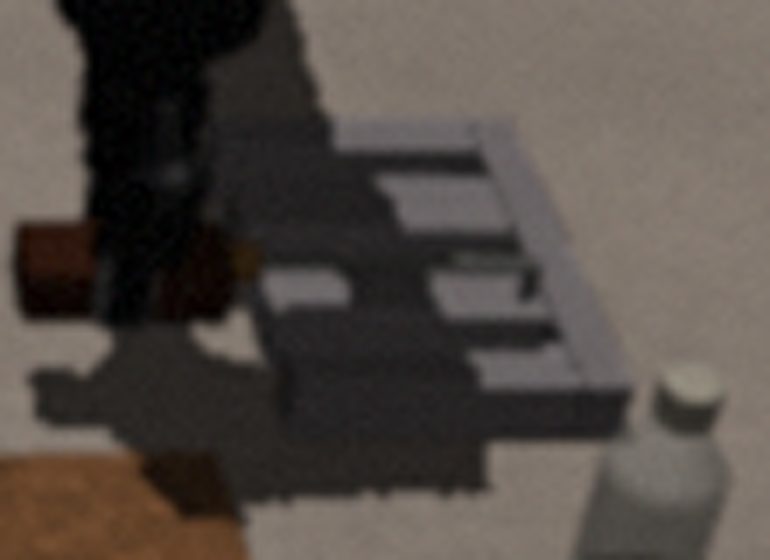

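Hook tip shows at (528,300), beside slot a's dark gap (545,335), so it needs a few mm toward the slot end and toward −x. That matches the computed correction.

>>> arm_command([
  [[0.003,-0.007,-0.006,-0.5,0,-0.3,0.02],[0.004,0,0,0,0,0,0.02],[0,0,0,0,0,0,0.02],[0,0,0,0,0,0,0.02]],
])

```text
t: 9.6
tool_pos: [0.5778, 0.2022, 0.046]
tool_rot: [1.149, 1.246, -1.141]
contact_force: [0.3, 0.3, -1.5]
opening: 0.0343
```

```bash
python3 -c "
from h import *
go([.5765,.2016,.006],5)"
```

```text
t9.6 pos [0.5778 0.2022 0.046 ] yawy 4.9 q6 0.13 op 0.0343 F [ 0.3  0.3 -1.5]
shift mm [40.  -1.5  0.5] turn [-0.1 -0.  -0.3]
```

>>> arm_command([
  [[0.008,-0.002,0,0,0,0,0.02],[0.008,-0.001,0,0,0,0,0.02],[0.006,-0.001,0,0,0,0,0.02],[0,0,0,0,0,0,0.02]],
])

```text
t: 9.93
tool_pos: [0.5736, 0.2021, 0.0224]
tool_rot: [1.149, 1.245, -1.14]
contact_force: [-0.5, 0.6, -1.4]
opening: 0.0346
```

```bash
python3 -c "
from h import *
go([.5765,.2016,.006],5)
im=get_image('top')
c='top';print([(w(c,x['at']),round(x['conf'],2)) for x in mark_of(c,'hook_tip')[:3]])
"
```

```text
t9.9 pos [0.5736 0.2021 0.0224] yawy 5.0 q6 0.13 op 0.0346 F [-0.5  0.6 -1.4]
shift mm [16.4  2.8  0.8] turn [-0.  -0.1 -0.4]
[(array([ 0.7837,  0.1111, -0.001 ]), 0.66), (array([ 0.7932, -0.1009,  0.0047]), 0.5), (array([0.5585, 0.3555, 0.022 ]), 0.4)]
```

>>> arm_command([
  [[0.007,0.002,0,0,0,0,0.02],[0.006,0.001,0,0,0,0,0.02],[0.003,0,0,0,0,0,0.02],[0,0,0,0,0,0,0.02]],
])

```text
t: 10.37
tool_pos: [0.5789, 0.2027, 0.0067]
tool_rot: [1.151, 1.243, -1.138]
contact_force: [-0.5, 0.5, -2.3]
opening: 0.0348
```

```bash
python3 -c "
from h import *
go([.5765,.2016,.006],5)"
```

```text
t10.4 pos [0.5789 0.2027 0.0067] yawy 4.9 q6 0.13 op 0.0348 F [-0.5  0.5 -2.3]
shift mm [ 0.7 -2.5  0.9] turn [-0.1 -0.1 -0.6]
```

>>> arm_command([
  [[0,-0.002,0.004,0,0,0,0.02],[0,0,0.008,0,0,0,0.02],[0,0,0.008,0,0,0,0.02],[0,0,0.008,0,0,0,0.02],[0,0,0.008,0,0,0,0.02],[0,0,0.008,0,0,0,0.02],[0,0,0,0,0,0,0.02]],
])

```text
t: 10.95
tool_pos: [0.5812, 0.1537, 0.007]
tool_rot: [1.152, 1.242, -1.137]
contact_force: [0.5, 0.3, -1.0]
opening: 0.0342
```

```bash
python3 -c "
from h import *
x=np.array([-.087,.996]);o=np.array([.5765,.2016])
go(list(o-.114*x)+[.006],5)"
```

```text
t10.9 pos [0.5812 0.1537 0.007 ] yawy 4.9 q6 0.05 op 0.0342 F [ 0.5  0.3 -1. ]
shift mm [ 0.9 -0.5 65.8] turn [-0.1 -0.1 -0.6]
```

>>> arm_command([
  [[0,-0.001,0.009,0,0,0,0.02],[0,0,0.009,0,0,0,0.02],[0,0,0.009,0,0,0,0.02],[0,0,0.009,0,0,0,0.02],[0,0,0.009,0,0,0,0.02],[0,0,0.009,0,0,0,0.02],[0,0,0.009,0,0,0,0.02],[0,0,0,0,0,0,0.02]],
])

```text
t: 11.62
tool_pos: [0.5864, 0.0832, 0.0074]
tool_rot: [1.153, 1.241, -1.137]
contact_force: [-0.1, -0.4, -0.8]
opening: 0.0347
```

```bash
python3 -c "
from h import *
x=np.array([-.087,.996]);o=np.array([.5765,.2016])
go(list(o-.114*x)+[.006],5)
save('scene','s4',(330,165,495,265),4.8)
get_image('top');rect('top','punch_a',.012,3)
"
```

```text
t11.6 pos [0.5864 0.0832 0.0074] yawy 4.9 q6 -0.07 op 0.0347 F [-0.1 -0.4 -0.8]
shift mm [ 1.4  0.4 -4.9] turn [-0.1 -0.1 -0.7]
punch_a 0.62 c [0.5136 0.3043] size [0.013 0.076] long yaw 95.3 mean [0.5134 0.3047]
```

View pics/s4.png

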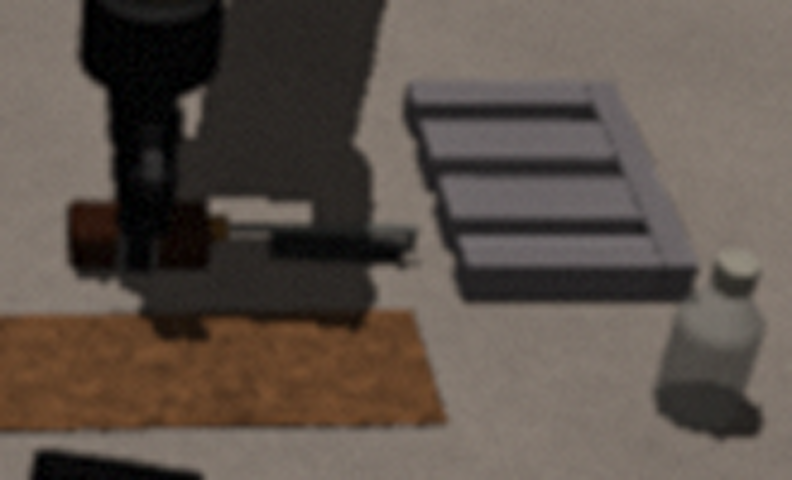

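Punch a (340,243) is fully outside the block with the hook behind it. On to b.

>>> arm_command([
  [[-0.005,0,-0.003,0,0,0,0.02],[-0.025,0,0,0,0,-0.4,0.02],[-0.025,0,0,0,0,0,0.02],[0,-0.0105,-0.0235,0,0,0,0.02],[0,-0.0105,-0.0235,0,0,0,0.02],[0,-0.0105,-0.0235,0,0,0,0.02],[0,-0.0105,-0.0235,0,0,0,0.02],[0,-0.0105,-0.022,0,0,0,0.02],[0,0,0,0,0,0,0.02],[0,0,0,0,0,0,0.02]],
])

```text
t: 12.6
tool_pos: [0.5207, 0.2093, 0.0697]
tool_rot: [1.149, 1.248, -1.133]
contact_force: [0.2, -1.1, -0.6]
opening: 0.0344
```

```bash
python3 -c "
from h import *
go([.5235,.1976,.045],5)
get_image('top');get_image('scene')
for c in('top','scene'): print([(w(c,x['at']),round(x['conf'],2)) for x in mark_of(c,'hook_tip')[:3]])
rect('top','punch_a',.012,3)
"
```

```text
t12.6 pos [0.5207 0.2093 0.0697] yawy 5.2 q6 0.16 op 0.0344 F [ 0.2 -1.1 -0.6]
shift mm [24.7  1.5 12.1] turn [ 0.2 -0.3 -0.5]
[]
[(array([0.5062, 0.368 , 0.0718]), 0.84)]
punch_a 0.51 c [0.573  0.1785] size [0.032 0.014] long yaw 89.9 mean [0.5729 0.1796]
punch_a 0.44 c [0.675  0.1222] size [0.094 0.241] long yaw 96.3 mean [0.6746 0.1221]
```

>>> arm_command([
  [[0.01,0.0005,0.0125,0,0,-0.4,0.02],[0.015,0,0,0,0,0,0.02],[0,0,0,0,0,0,0.02],[0,0,0,0,0,0,0.02]],
])

```text
t: 13.18
tool_pos: [0.5255, 0.1906, 0.043]
tool_rot: [1.151, 1.249, -1.145]
contact_force: [-0.4, 0.2, -0.6]
opening: 0.0344
```

```bash
python3 -c "
from h import *
go([.5235,.1967,.006],5)"
```

```text
t13.2 pos [0.5255 0.1906 0.043 ] yawy 4.8 q6 0.13 op 0.0344 F [-0.4  0.2 -0.6]
shift mm [37.  -1.5 -6.1] turn [-0.2 -0.2 -0.1]
```

>>> arm_command([
  [[0.003,-0.001,-0.005,0,0,0,0.02],[0.003,0,0,0,0,0,0.02],[0,0,0,0,0,0,0.02],[0,0,0,0,0,0,0.02]],
])

```text
t: 13.52
tool_pos: [0.5246, 0.1945, 0.0367]
tool_rot: [1.152, 1.248, -1.147]
contact_force: [0.5, -0.0, -0.5]
opening: 0.0347
```

```bash
python3 -c "
from h import *
go([.5235,.1967,.006],5)
save('scene','s5',(385,165,495,245),7)
c='scene';print([(w(c,x['at']),round(x['conf'],2)) for x in mark_of(c,'hook_tip')[:3]])
"
```

```text
t13.5 pos [0.5246 0.1945 0.0367] yawy 4.7 q6 0.14 op 0.0347 F [ 0.5 -0.  -0.5]
shift mm [30.7 -0.9 -2.2] turn [-0.3 -0.2 -0. ]
[(array([0.5102, 0.3514, 0.0412]), 0.91)]
```

View pics/s5.png

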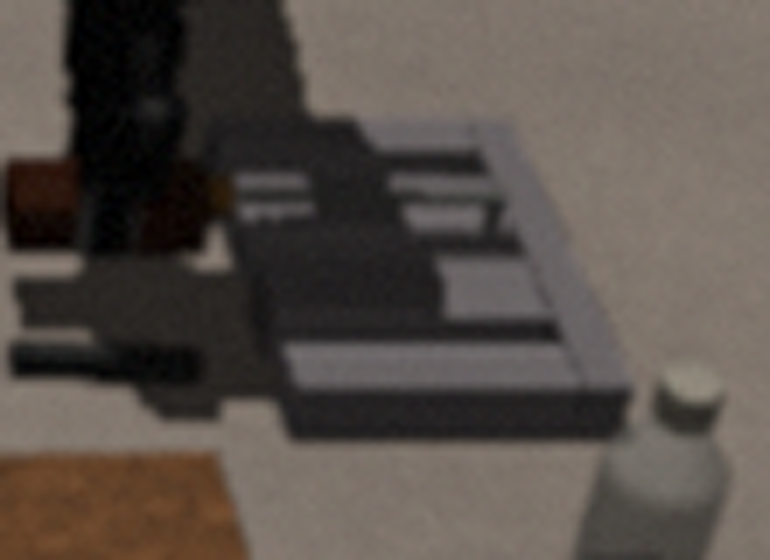

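Hook tip (493,235) is just above slot b's gap (slot end ~(515,245)) and punch a lies free at (105,362). Descending.

>>> arm_command([
  [[0.008,-0.001,-0.001,0,0,0,0.02],[0.008,-0.001,0,0,0,0,0.02],[0,0,0,0,0,0,0.02]],
])

```text
t: 13.87
tool_pos: [0.5232, 0.196, 0.0207]
tool_rot: [1.153, 1.247, -1.144]
contact_force: [0.2, 0.6, -0.5]
opening: 0.0347
```

```bash
python3 -c "
from h import *
go([.5235,.1962,.006],5)"
```

```text
t13.9 pos [0.5232 0.196  0.0207] yawy 4.7 q6 0.14 op 0.0347 F [ 0.2  0.6 -0.5]
shift mm [14.7  0.3 -0.1] turn [-0.3 -0.2 -0.2]
```

>>> arm_command([
  [[0.007,0,0,0,0,0,0.02],[0.006,0,0,0,0,0,0.02],[0.002,0,0,0,0,0,0.02],[0,0,0,0,0,0,0.02]],
])

```text
t: 14.2
tool_pos: [0.5222, 0.196, 0.0028]
tool_rot: [1.151, 1.248, -1.146]
contact_force: [0.2, -0.0, -0.8]
opening: 0.0347
```

```bash
python3 -c "
from h import *
x=np.array([-.087,.996]);o=np.array([.5235,.1962])
go(list(o-.114*x)+[.006],5)"
```

```text
t14.2 pos [0.5222 0.196  0.0028] yawy 4.7 q6 0.14 op 0.0347 F [ 0.2 -0.  -0.8]
shift mm [ -3.6   1.8 113.9] turn [-0.3 -0.2 -0.1]
```

Slightly low, so I'll raise it 3 mm and drag.

>>> arm_command([
  [[-0.003,0.001,0.002,0,0,0,0.02],[0,0,0.008,0,0,0,0.02],[0,0,0.008,0,0,0,0.02],[0,0,0.008,0,0,0,0.02],[0,0,0.008,0,0,0,0.02],[0,0,0.008,0,0,0,0.02],[0,0,0,0,0,0,0.02]],
])

```text
t: 14.78
tool_pos: [0.5279, 0.1496, 0.0067]
tool_rot: [1.152, 1.247, -1.145]
contact_force: [0.0, -0.3, -0.8]
opening: 0.0343
```

```bash
python3 -c "
from h import *
x=np.array([-.087,.996]);o=np.array([.5235,.1962])
go(list(o-.114*x)+[.006],5)"
```

```text
t14.8 pos [0.5279 0.1496 0.0067] yawy 4.7 q6 0.06 op 0.0343 F [ 0.  -0.3 -0.8]
shift mm [ 0.5  0.  67.2] turn [-0.3 -0.2 -0.2]
```

>>> arm_command([
  [[0,-0.001,0.009,0,0,0,0.02],[0,-0.001,0.009,0,0,0,0.02],[0,0,0.009,0,0,0,0.02],[0,0,0.009,0,0,0,0.02],[0,0,0.009,0,0,0,0.02],[0,0,0.009,0,0,0,0.02],[0,0,0.009,0,0,0,0.02],[0,0,0,0,0,0,0.02]],
])

```text
t: 15.45
tool_pos: [0.5316, 0.0791, 0.0069]
tool_rot: [1.154, 1.246, -1.145]
contact_force: [-0.5, -0.8, -1.4]
opening: 0.0342
```

```bash
python3 -c "
from h import *
x=np.array([-.087,.996]);o=np.array([.5235,.1962])
go(list(o-.114*x)+[.006],5)
save('scene','s6',(330,165,495,265),4.8)"
```

```text
t15.4 pos [0.5316 0.0791 0.0069] yawy 4.6 q6 -0.08 op 0.0342 F [-0.5 -0.8 -1.4]
shift mm [ 1.   2.1 -3.4] turn [-0.4 -0.2 -0.2]
```

View pics/s6.png

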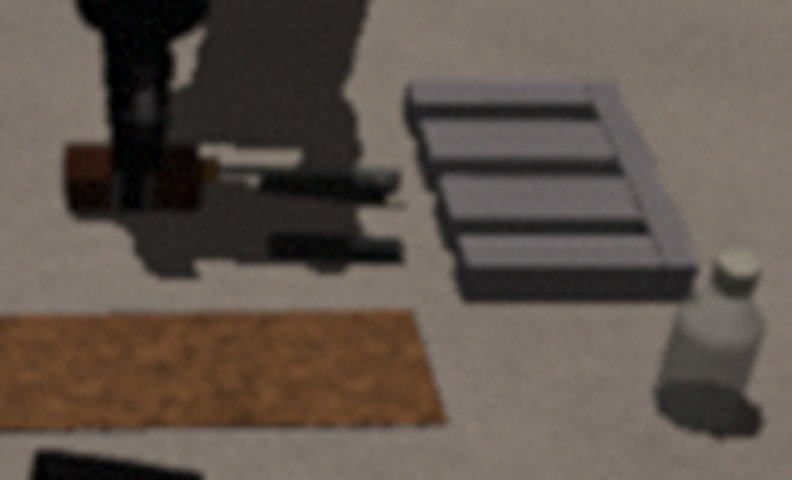

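Both punches (330,182) and (335,248) are out. Now the pick goes back to the pad.

>>> arm_command([
  [[-0.005,0,-0.003,0,0,0,0.02],[-0.025,0,0,0,0,0,0.02],[-0.025,0,0,0,0,0,0.02],[0,0.03,0.006,0,0,0,0.02],[0,0.03,0.006,0,0,0,0.02],[0,0.03,0.006,0,0,0,0.02],[0,0.03,0.006,0,0,0,0.02],[0,0.022,0.006,0,0,0,0.02],[0,0,0,0,0,0,0.02],[0,0,0,0,0,0,0.02]],
])

```text
t: 16.33
tool_pos: [0.6786, 0.0692, 0.0668]
tool_rot: [1.15, 1.25, -1.14]
contact_force: [-0.9, 1.2, -2.2]
opening: 0.0344
```

```bash
python3 -c "
from h import *
go([.681,.06,.006],5.7)"
```

```text
t16.3 pos [0.6786 0.0692 0.0668] yawy 5.0 q6 -0.10 op 0.0344 F [-0.9  1.2 -2.2]
shift mm [60.7  1.4  9.6] turn [-0.7 -0.3 -0.2]
```

>>> arm_command([
  [[0.02,0,0.009,0,0,0,0.02],[0.02,0,0,0,0,0,0.02],[0.008,0,0,0,0,0,0.02],[0,0,0,0,0,0,0.02],[0,0,0,0,0,0,0.02]],
])

```text
t: 16.75
tool_pos: [0.6775, 0.0633, 0.019]
tool_rot: [1.148, 1.252, -1.138]
contact_force: [-0.2, 0.3, -1.8]
opening: 0.0344
```

```bash
python3 -c "
from h import *
go([.681,.06,.0055],5.7)"
```

```text
t16.8 pos [0.6775 0.0633 0.019 ] yawy 5.2 q6 -0.11 op 0.0344 F [-0.2  0.3 -1.8]
shift mm [13.5  3.1  3.7] turn [-0.5 -0.3 -0.2]
```

>>> arm_command([
  [[0.006,0.002,0.003,0,0,0,0.02],[0.005,0,0,0,0,0,0.02],[0.002,0,0,0,0,0,0.02],[0,0,0,0,0,0,0.02]],
])

```text
t: 17.08
tool_pos: [0.6805, 0.0612, 0.0079]
tool_rot: [1.148, 1.25, -1.135]
contact_force: [-0.3, -0.4, -0.4]
opening: 0.0343
```

```bash
python3 -c "
from h import *
go([.681,.06,.0055],5.7)"
```

```text
t17.1 pos [0.6805 0.0612 0.0079] yawy 5.2 q6 -0.12 op 0.0343 F [-0.3 -0.4 -0.4]
shift mm [2.4 0.4 1.3] turn [-0.5 -0.3 -0.4]
```

>>> arm_command([
  [[0.0025,0,0,0,0,0,0.02],[0,0,0,0,0,0,0.02],[0,0,0,0,0,0,0.07],[0,0,0,0,0,0,0.07],[0,0,0,0,0,0,0.07],[0,0,0,0,0,0,0.07],[0,0,0,0,0,0,0.07],[-0.02,0,0,0,0,0,0.07],[-0.04,0,0,0,0,0,0.07],[-0.04,0,0,0,0,0,0.06],[-0.03,-0.04,0,0,0,0,0.04],[0,-0.04,0,0,0,0,0.04],[0,-0.04,0.03,0,0,0,0.04],[0,-0.04,0.03,0,0,0,0.04],[0,-0.04,0.03,0,0,0,0.04],[0,0,0.03,0,0,0,0.04],[0,0,0,0,0,0,0.04]],
])

```text
t: 18.5
tool_pos: [0.5098, -0.0639, 0.1353]
tool_rot: [1.147, 1.245, -1.125]
contact_force: [0.6, 0.1, 0.7]
opening: 0.0397
```

```bash
python3 -c "
from h import *
save('top','t7',(200,130,440,290),3.3)
go([.58,.14,.1],5)
rect('top','punch_a',.012,4);rect('top','pick',.02,2);rect('top','tray',.035);rect('top','pad',.003)
"
```

```text
t18.6 pos [ 0.5093 -0.062   0.1347] yawy 5.6 q6 -0.37 op 0.0400 F [0.3 0.8 0.3]
shift mm [  36.8   89.6 -194. ] turn [ 0.6 -0.3 -0.7]
punch_a 0.65 c [0.5717 0.1974] size [0.07  0.011] long yaw 89.9 mean [0.5722 0.1986]
pick 0.65 c [0.6796 0.115 ] size [0.041 0.193] long yaw 94.3 mean [0.6821 0.0755]
pick 0.22 c [ 0.5099 -0.3467] size [0.075 0.229] long yaw 174.1 mean [ 0.5078 -0.3431]
tray 0.71 c [ 0.5199 -0.1281] size [0.209 0.28 ] long yaw 179.8 mean [ 0.5288 -0.1481]
pad 0.63 c [0.6755 0.1225] size [0.095 0.241] long yaw 97.5 mean [0.6745 0.1315]
```

View pics/t7.png

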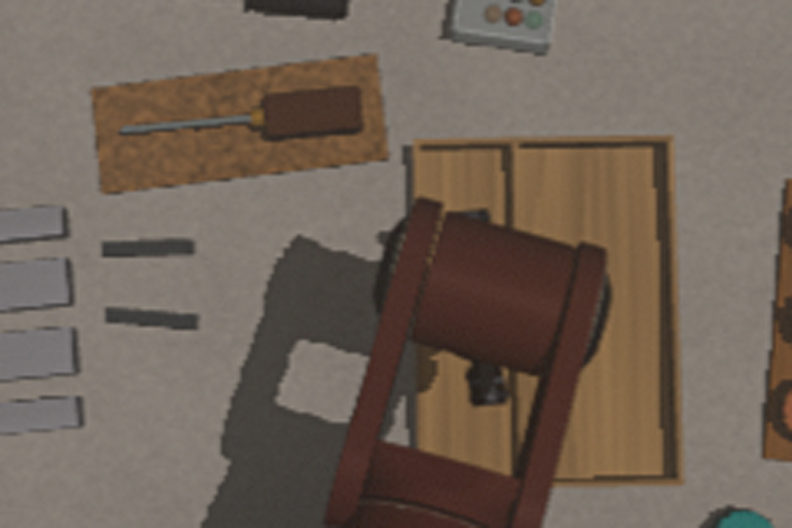

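Both punches lie free: a from (103,250) to (193,246), b from (106,315) to (198,322). The pick sits properly on the pad.

```bash
python3 -c "
from h import *
f=lambda u,v,z:ray('top',200+u/3.3-.35,130+v/3.3-.35,z)[:2]
for A,B in(((103,250),(193,246)),((106,315),(198,322))):
    a=f(*A,.012);b=f(*B,.012);print((a+b)/2,np.linalg.norm(a-b),np.degrees(np.arctan2(*(a-b)[::-1])))
go([.573,.197,.1],0)
"
```

```text
[0.5722 0.196 ] 0.07367459495450661 92.41352293635485
[0.5146 0.192 ] 0.07527473913940913 85.53888335605463
t18.8 pos [ 0.5113 -0.0597  0.1349] yawy 5.8 q6 -0.37 op 0.0399 F [-0.1  0.7 -0.1]
shift mm [  37.5   87.  -248.9] turn [ 5.8 -0.4 -0.8]
```

>>> arm_command([
  [[0,0.0125,-0.035,1,0,-0.8,0.04],[0,0.0125,-0.035,1,0,0,0.04],[0,0.0125,-0.035,1,0,0,0.04],[0,0.0125,-0.035,0,0,0,0.04],[0,0.0125,-0.035,0,0,0,0.04],[0.03,0.0125,-0.035,0,0,0,0.04],[0.03,0.0065,-0.025,0,0,0,0.04],[0,0,0,0,0,0,0.04],[0,0,0,0,0,0,0.04]],
])

```text
t: 19.5
tool_pos: [0.5855, 0.1951, 0.0825]
tool_rot: [1.176, 1.234, -1.158]
contact_force: [-0.4, -0.0, 1.0]
opening: 0.0397
```

```bash
python3 -c "
from h import *
go([.572,.196,.005],2.4)"
```

```text
t19.5 pos [0.5855 0.1951 0.0825] yawy 3.3 q6 0.14 op 0.0397 F [-0.4 -0.   1. ]
shift mm [ 77.4 -14.1  -1.2] turn [ 0.9 -0.3 -0.5]
```

>>> arm_command([
  [[0.02,-0.013,-0.001,0.9,0,-0.5,0.04],[0.02,0,0,0,0,0,0.04],[0.015,0,0,0,0,0,0.04],[0,0,0,0,0,0,0.04],[0,0,0,0,0,0,0.04]],
])

```text
t: 19.92
tool_pos: [0.5752, 0.1984, 0.0295]
tool_rot: [1.183, 1.231, -1.169]
contact_force: [-0.0, -0.6, 0.8]
opening: 0.0399
```

```bash
python3 -c "
from h import *
go([.572,.196,.004],2.4)"
```

```text
t19.9 pos [0.5752 0.1984 0.0295] yawy 2.6 q6 0.16 op 0.0399 F [-0.  -0.6  0.8]
shift mm [25.5 -3.5  2.4] turn [ 0.2 -0.4 -0.3]
```

>>> arm_command([
  [[0.012,-0.003,0.002,0,0,0,0.04],[0.01,0,0,0,0,0,0.04],[0.002,0,0,0,0,0,0.04],[0,0,0,0,0,0,0.04]],
])

```text
t: 20.25
tool_pos: [0.5754, 0.1959, 0.0081]
tool_rot: [1.188, 1.227, -1.164]
contact_force: [-0.2, 0.3, -0.6]
opening: 0.0401
```

```bash
python3 -c "
from h import *
go([.572,.196,.004],2.4)"
```

```text
t20.2 pos [0.5754 0.1959 0.0081] yawy 2.5 q6 0.16 op 0.0401 F [-0.2  0.3 -0.6]
shift mm [ 4.  -3.5 -0.2] turn [ 0.1 -0.4 -0.7]
```

>>> arm_command([
  [[0.005,-0.0035,0,0,0,-0.4,0.04],[0,0,0,0,0,0,0.004],[0,0,0,0,0,0,0.004],[0,0,0,0,0,0,0.004],[0,0,0,0,0,0,0.004],[0,0,0,0,0,0,0.004],[0,0,0,0,0,0,0.004],[0,0,0,0,0,0,0.004]],
], squeeze=60)

```text
t: 20.92
tool_pos: [0.5729, 0.1958, 0.0042]
tool_rot: [1.186, 1.23, -1.168]
contact_force: [1.1, 0.3, -0.5]
opening: 0.0097
```

```bash
python3 -c "
from h import *
go([.52,-.063,.08],90)"
```

```text
t20.9 pos [0.5729 0.1958 0.0042] yawy 2.5 q6 0.16 op 0.0097 F [ 1.1  0.3 -0.5]
shift mm [-78.2 -63.7 255.6] turn [-87.5  -0.   -0.7]
```

>>> arm_command([
  [[-0.02,0,0,0,0,0,0.004],[-0.03,0,0,0,0,0,0.004],[-0.035,0,0,0,0,0,0.004],[0,0,0.036,0,0,0,0.004],[0,0,0.036,0,0,0,0.004],[0,0,0.036,0,0,0,0.004],[0,0,0.036,0,0,0,0.004],[0,0,0.036,0,0,0,0.004],[0,0,0.036,0,0,0,0.004],[0,0,0.03,0,0,0,0.004],[0,0,0,-7,0,0,0.004],[0,0,0,-7,0,0,0.004],[0,0,0,-7,0,0,0.004],[0,0,0,-7,0,0,0.004],[0,0,0,-7,0,0,0.004],[0,0,0,-7,0,0,0.004],[0,0,0,-7,0,0,0.004],[0,0,0,-7,0,0,0.004],[0,0,0,-7,0,0,0.004],[0,0,0,-7,0,0,0.004]],
])

```text
t: 22.58
tool_pos: [0.5829, -0.0635, 0.0912]
tool_rot: [0.214, 1.554, -0.203]
contact_force: [-0.2, -0.7, -0.5]
opening: 0.0099
```

>>> arm_command([
  [[0,0,0,-7,0,0,0.004],[0,0,0,-6,0,0,0.004],[0,0,0,0,0,0,0.004],[0,0,0,0,0,0,0.004]],
])

```text
t: 22.92
tool_pos: [0.5823, -0.0634, 0.0906]
tool_rot: [0.029, 1.564, -0.019]
contact_force: [-0.7, 0.9, -0.5]
opening: 0.0101
```

```bash
python3 -c "
from h import *
get_image('top');rect('top','tray',.035);get_image('scene');c='scene';print([(w(c,x['at']),round(x['conf'],2)) for x in mark_of(c,'tray')[:2]])
go([.585,-.066,.012],90)"
```

```text
tray 0.97 c [ 0.5193 -0.1286] size [0.279 0.209] long yaw 0.8 mean [ 0.5039 -0.1656]
[(array([ 0.5161, -0.1237, -0.0023]), 0.77)]
t23.1 pos [ 0.5824 -0.0633  0.0907] yawy 88.3 q6 -1.78 op 0.0099 F [ 0.3 -0.1 -0.8]
shift mm [78.7 -3.   2.2] turn [-1.7  0.4 -0.3]
```

>>> arm_command([
  [[0.02,-0.003,0.002,-1.5,0,0,0.004],[0.025,0,0,0,0,0,0.004],[0.02,0,0,0,0,0,0.004],[0.005,0,0,0,0,0,0.004],[0,0,0,0,0,0,0.004]],
])

```text
t: 23.53
tool_pos: [0.5877, -0.0668, 0.0215]
tool_rot: [0.009, 1.557, -0.002]
contact_force: [-0.5, 0.5, -0.4]
opening: 0.01
```

```bash
python3 -c "
from h import *
go([.585,-.066,.0105],90)"
```

```text
t23.5 pos [ 0.5877 -0.0668  0.0215] yawy 89.6 q6 -1.81 op 0.0100 F [-0.5  0.5 -0.4]
shift mm [11.   0.7 -2.9] turn [-0.4  0.8 -0.2]
```

>>> arm_command([
  [[0.006,0,0,0,0.8,0,0.004],[0.004,0,0,0,0,0,0.004],[0.001,0,0,0,0,0,0.004],[0,0,0,0,0,0,0.004]],
])

```text
t: 23.87
tool_pos: [0.5896, -0.067, 0.0124]
tool_rot: [0.009, 1.569, -0.003]
contact_force: [-0.2, 0.4, 0.2]
opening: 0.0098
```

```bash
python3 -c "
from h import *
go([.585,-.066,.0105],90)"
```

```text
t23.9 pos [ 0.5896 -0.067   0.0124] yawy 89.6 q6 -1.81 op 0.0098 F [-0.2  0.4  0.2]
shift mm [ 1.9  1.  -4.6] turn [-0.4  0.1 -0.2]
```

>>> arm_command([
  [[0.0015,0,0,0,0,0,0.004],[0,0,0,0,0,0,0.03],[0,0,0,0,0,0,0.03],[0,0,0,0,0,0,0.03],[-0.01,0,0,0,0,0,0.03],[-0.04,0,0,0,0,0,0.03],[-0.04,0,0,0,0,0,0.04],[0,0.036,-0.0105,0,0,0,0.04],[0,0.036,-0.0105,0,0,0,0.04],[0,0.036,-0.0105,0,0,0,0.04],[0,0.036,-0.0105,0,0,0,0.04],[0,0.036,-0.0105,0,0,0,0.04],[0,0.036,-0.0105,0,0,0,0.04],[0,0.032,-0.0105,0,0,0,0.04],[0,0,0,7.1,0,0,0.04],[0,0,0,7.1,0,0,0.04],[0,0,0,7.1,0,0,0.04],[0,0,0,7.1,0,0,0.04],[0,0,0,7.1,0,0,0.04],[0,0,0,7.1,0,0,0.04]],
])

```text
t: 25.53
tool_pos: [0.5221, 0.1938, 0.1287]
tool_rot: [0.615, 1.459, -0.587]
contact_force: [0.6, -0.2, -0.4]
opening: 0.0402
```

>>> arm_command([
  [[0,0,0,7.1,0,0,0.04],[0,0,0,7.1,0,0,0.04],[0,0,0,7.1,0,0,0.04],[0,0,0,7.1,0,0,0.04],[0,0,0,7.1,0,0,0.04],[0,0,0,7.1,0,0,0.04],[0,0,0,7.1,0,0,0.04],[0,0,0,0,0,0,0.04],[0,0,0,0,0,0,0.04]],
])

```text
t: 26.28
tool_pos: [0.524, 0.1947, 0.1392]
tool_rot: [1.292, 1.15, -1.229]
contact_force: [0.2, 0.1, -0.3]
opening: 0.0404
```

```bash
python3 -c "
from h import *
get_image('top');rect('top','punch_a',.016,3)
go([.5146,.192,.004],-4.5)"
```

```text
punch_a 0.62 c [ 0.5869 -0.0695] size [0.011 0.07 ] long yaw 179.6 mean [ 0.5867 -0.0696]
t26.4 pos [0.5241 0.1947 0.1391] yawy -4.4 q6 0.30 op 0.0400 F [ 0.5  0.4 -0.2]
shift mm [134.6 -14.8   5. ] turn [ 0.1 -0.7 -2.3]
```

>>> arm_command([
  [[0.03,-0.011,0.002,0,-0.7,-2.3,0.04],[0.03,0,0,0,0,0,0.04],[0.03,0,0,0,0,0,0.04],[0.015,0,0,0,0,0,0.04],[0,0,0,0,0,0,0.04],[0,0,0,0,0,0,0.04]],
])

```text
t: 26.88
tool_pos: [0.5172, 0.1945, 0.0345]
tool_rot: [1.262, 1.174, -1.251]
contact_force: [0.7, -0.0, 0.6]
opening: 0.04
```

```bash
python3 -c "
from h import *
go([.5146,.192,.004],-4.5)"
```

```text
t26.9 pos [0.5172 0.1945 0.0345] yawy -3.7 q6 0.29 op 0.0400 F [ 0.7 -0.   0.6]
shift mm [30.5 -2.7  2.7] turn [ 0.8 -0.1 -0.4]
```

>>> arm_command([
  [[0.012,-0.003,0.0025,0.8,0,-0.4,0.04],[0.012,0,0,0,0,0,0.04],[0.005,0,0,0,0,0,0.04],[0,0,0,0,0,0,0.04]],
])

```text
t: 27.22
tool_pos: [0.5166, 0.1927, 0.0069]
tool_rot: [1.272, 1.169, -1.261]
contact_force: [0.8, 0.2, -0.1]
opening: 0.04
```

```bash
python3 -c "
from h import *
go([.5146,.192,.004],-4.5)"
```

```text
t27.2 pos [0.5166 0.1927 0.0069] yawy -4.5 q6 0.30 op 0.0400 F [ 0.8  0.2 -0.1]
shift mm [ 2.9 -1.9  0.8] turn [-0.  -0.2 -0.3]
```

>>> arm_command([
  [[0.003,-0.002,0,0,0,0,0.04],[0,0,0,0,0,0,0.004],[0,0,0,0,0,0,0.004],[0,0,0,0,0,0,0.004],[0,0,0,0,0,0,0.004],[0,0,0,0,0,0,0.004],[0,0,0,0,0,0,0.004],[0,0,0,0,0,0,0.004]],
])

```text
t: 27.88
tool_pos: [0.5161, 0.1933, 0.0058]
tool_rot: [1.274, 1.168, -1.257]
contact_force: [-0.1, 0.3, -1.1]
opening: 0.01
```

```bash
python3 -c "
from h import *
go([.46,-.068,.08],90)"
```

```text
t27.9 pos [0.5161 0.1933 0.0058] yawy -4.5 q6 0.30 op 0.0100 F [-0.1  0.3 -1.1]
shift mm [-75.9 -34.9 264.5] turn [85.5 -0.6 -0.2]
```

>>> arm_command([
  [[-0.02,0,0,0,0,0,0.004],[-0.03,0,0,0,0,0,0.004],[-0.03,0,0,0,0,0,0.004],[0,-0.005,0.036,0,0,0,0.004],[0,-0.005,0.036,0,0,0,0.004],[0,-0.005,0.036,0,0,0,0.004],[0,-0.005,0.036,0,0,0,0.004],[0,-0.005,0.036,0,0,0,0.004],[0,-0.005,0.036,0,0,0,0.004],[0,-0.005,0.036,0,0,0,0.004],[0,0,0,7.1,0,0,0.004],[0,0,0,7.1,0,0,0.004],[0,0,0,7.1,0,0,0.004],[0,0,0,7.1,0,0,0.004],[0,0,0,7.1,0,0,0.004],[0,0,0,7.1,0,0,0.004],[0,0,0,7.1,0,0,0.004],[0,0,0,7.1,0,0,0.004],[0,0,0,7.1,0,0,0.004],[0,0,0,7.1,0,0,0.004]],
])

```text
t: 29.55
tool_pos: [0.4581, -0.0688, 0.0897]
tool_rot: [2.103, 0.263, -2.071]
contact_force: [0.0, 1.0, -1.0]
opening: 0.0098
```

>>> arm_command([
  [[0,0,0,7.1,0,0,0.004],[0,0,0,6,0,0,0.004],[0,0,0,0,0,0,0.004],[0,0,0,0,0,0,0.004]],
])

```text
t: 29.88
tool_pos: [0.4576, -0.0687, 0.0894]
tool_rot: [2.23, 0.019, -2.197]
contact_force: [0.3, 0.4, -0.5]
opening: 0.0097
```

```bash
python3 -c "
from h import *
get_image('top');rect('top','tray',.035)
go([.46,-.068,.012],90)"
```

```text
tray 0.74 c [ 0.5197 -0.1286] size [0.28  0.209] long yaw 0.8 mean [ 0.5418 -0.1414]
t30.0 pos [ 0.4576 -0.0687  0.0894] yawy -89.1 q6 1.24 op 0.0100 F [ 0.2  0.2 -1.8]
shift mm [77.4 -0.6 -1.2] turn [ 0.9 -0.9  0. ]
```

>>> arm_command([
  [[0.02,0,-0.001,0.9,-0.9,0,0.004],[0.025,0,0,0,0,0,0.004],[0.02,0,0,0,0,0,0.004],[0.006,0,0,0,0,0,0.004],[0,0,0,0,0,0,0.004]],
])

```text
t: 30.4
tool_pos: [0.4618, -0.0695, 0.0189]
tool_rot: [2.223, 0.007, -2.211]
contact_force: [0.6, -0.1, -1.0]
opening: 0.0096
```

```bash
python3 -c "
from h import *
go([.46,-.068,.012],90)"
```

```text
t30.4 pos [ 0.4618 -0.0695  0.0189] yawy -89.5 q6 1.25 op 0.0096 F [ 0.6 -0.1 -1. ]
shift mm [ 6.9 -1.5  1.8] turn [ 0.5 -0.3 -0.1]
```

>>> arm_command([
  [[0.006,-0.001,0.001,0,0,0,0.004],[0.001,0,0,0,0,0,0.004],[0,0,0,0,0,0,0.004],[0,0,0,0,0,0,0.03],[0,0,0,0,0,0,0.03],[0,0,0,0,0,0,0.03],[-0.01,0,0,0,0,0,0.03],[-0.04,0,0,0,0,0,0.03],[-0.04,0,0,0,0,0,0.05],[-0.02,0.035,-0.015,0,0,0,0.08],[0,0.035,-0.015,0,0,0,0.08],[0,0.035,-0.015,0,0,0,0.08],[0,0.035,-0.015,0,0,0,0.08],[0,0.035,-0.015,0,0,0,0.08],[0,0.035,-0.015,0,0,0,0.08],[0,0.035,-0.015,0,0,0,0.08],[0,0.03,-0.015,0,0,0,0.08],[0,0,0,6,0,0,0.08],[0,0,0,0,0,0,0.08]],
])

```text
t: 31.98
tool_pos: [0.5941, -0.3572, 0.1522]
tool_rot: [-2.213, 0.117, 2.147]
contact_force: [-0.1, 0.3, -0.4]
opening: 0.0799
```

```bash
python3 -c "
from h import *
save('top','t8',(315,150,475,290),4.5)
rect('top','punch_a',.016,3);rect('top','tray',.035);rect('top','stand',.008);rect('top','coil_a',.038,5)
c='top';print([(w(c,x['at']),round(x['conf'],2)) for x in mark_of(c,'coil_a')[:5]])
go([.585,-.353,.1],83.5)"
```

```text
punch_a 0.44 c [ 0.5869 -0.0695] size [0.011 0.07 ] long yaw 179.6 mean [ 0.5864 -0.0696]
tray 0.65 c [ 0.52   -0.1281] size [0.284 0.209] long yaw 0.6 mean [ 0.518  -0.1303]
stand 0.58 c [ 0.5705 -0.3312] size [0.017 0.114] long yaw 175.5 mean [ 0.5973 -0.3301]
coil_a 0.85 c [ 0.3978 -0.4589] size [0.06  0.052] long yaw 89.9 mean [ 0.3969 -0.4581]
coil_a 0.47 c [ 0.5918 -0.3342] size [0.017 0.032] long yaw 134.4 mean [ 0.5909 -0.3345]
[(array([ 0.3953, -0.4649,  0.0169]), 0.71), (array([ 0.5831, -0.3502,  0.0235]), 0.59)]
t32.3 pos [ 0.5933 -0.3542  0.1515] yawy -95.0 q6 1.01 op 0.0801 F [-0.3 -0.4  0.5]
shift mm [51.2 -1.1  9.9] turn [ 1.5 -1.7 -0.7]
```

View pics/t8.png

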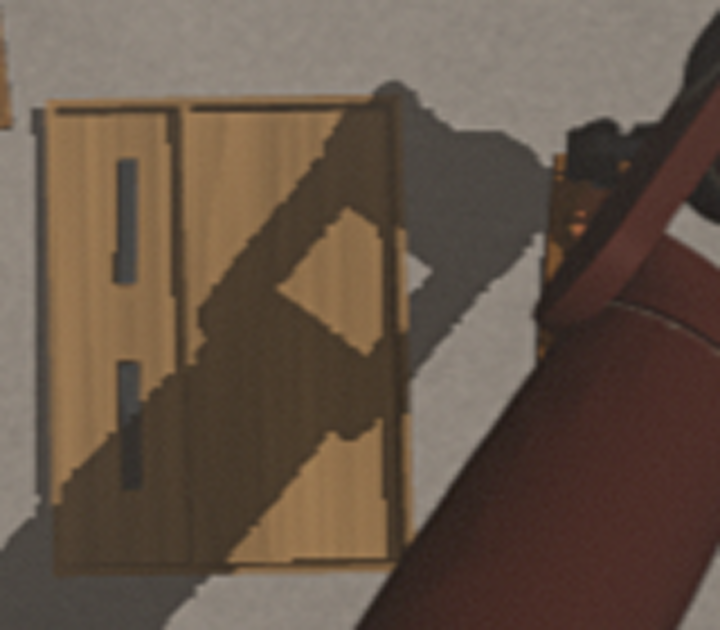

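Both punches lie flat in the narrow compartment at (127,220) and (130,425). Now the first coil.

>>> arm_command([
  [[0.02,-0.001,0.009,1.5,-1.7,-0.7,0.08],[0.025,0,0,0,0,0,0.08],[0.015,0,0,0,0,0,0.08],[0,0,0,0,0,0,0.08],[0,0,0,0,0,0,0.08]],
])

```text
t: 32.7
tool_pos: [0.5829, -0.3488, 0.0875]
tool_rot: [-2.157, 0.119, 2.167]
contact_force: [1.3, 0.1, 0.0]
opening: 0.08
```

```bash
python3 -c "
from h import *
go([.585,-.353,.016],83.5)"
```

```text
t32.7 pos [ 0.5829 -0.3488  0.0875] yawy -96.5 q6 1.04 op 0.0800 F [1.3 0.1 0. ]
shift mm [71.5  4.1 -2.9] turn [0.  0.3 0.1]
```

>>> arm_command([
  [[0.02,0.004,-0.003,0,0,0,0.08],[0.02,0,0,0,0,0,0.08],[0,0,0,0,0,0,0.08],[0,0,0,0,0,0,0.08]],
])

```text
t: 33.03
tool_pos: [0.5861, -0.353, 0.0487]
tool_rot: [-2.159, 0.119, 2.167]
contact_force: [-0.5, 0.7, 1.1]
opening: 0.0802
```

```bash
python3 -c "
from h import *
go([.585,-.353,.014],83.5)
save('scene','s9',(170,140,340,240),4.6)
"
```

```text
t33.0 pos [ 0.5861 -0.353   0.0487] yawy -96.4 q6 1.03 op 0.0802 F [-0.5  0.7  1.1]
shift mm [34.7  0.1  1. ] turn [0.1 0.2 0.1]
```

View pics/s9.png

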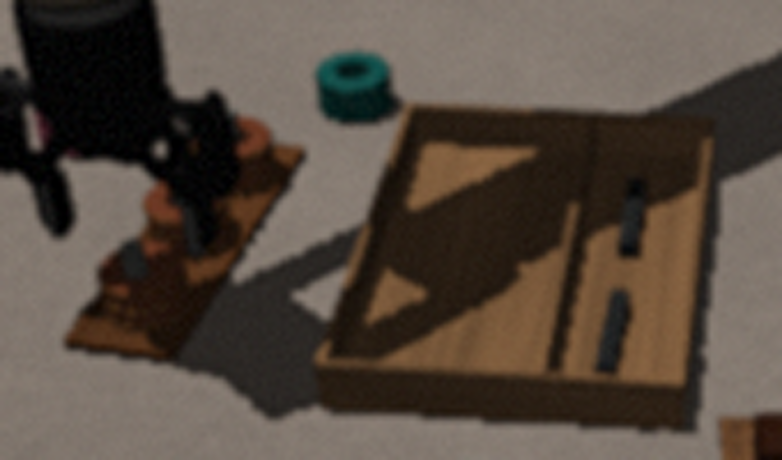

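Fingertips at (60,235) and (200,255) straddle the first post's top at (133,250). It's aligned, so descend.

>>> arm_command([
  [[0.015,0,0.001,0,0,0,0.08],[0.012,0,0,0,0,0,0.08],[0.006,0,0,0,0,0,0.08],[0,0,0,0,0,0,0.08]],
])

```text
t: 33.42
tool_pos: [0.5869, -0.3541, 0.0174]
tool_rot: [-2.166, 0.123, 2.163]
contact_force: [-0.4, 0.3, 0.2]
opening: 0.0802
```

```bash
python3 -c "
from h import *
go([.585,-.353,.014],83.5)"
```

```text
t33.4 pos [ 0.5869 -0.3541  0.0174] yawy -96.4 q6 1.03 op 0.0802 F [-0.4  0.3  0.2]
shift mm [ 3.4 -0.9  2. ] turn [ 0.1 -0.1 -0.1]
```

>>> arm_command([
  [[0.0035,-0.001,0.002,0,0,0,0.08],[0,0,0,0,0,0,0.04],[0,0,0,0,0,0,0.04],[0,0,0,0,0,0,0.04],[0,0,0,0,0,0,0.04],[0,0,0,0,0,0,0.04],[0,0,0,0,0,0,0.04],[0,0,0,0,0,0,0.04]],
], squeeze=50)

```text
t: 34.08
tool_pos: [0.5856, -0.3533, 0.0149]
tool_rot: [-2.169, 0.124, 2.162]
contact_force: [-0.2, -0.4, -0.2]
opening: 0.0502
```

```bash
python3 -c "
from h import *
go([.605,-.17,.1],90)"
```

```text
t34.1 pos [ 0.5856 -0.3533  0.0149] yawy -96.4 q6 1.03 op 0.0502 F [-0.2 -0.4 -0.2]
shift mm [ -85.6 -184.1    0.9] turn [-6.4 -0.2 -0.2]
```

>>> arm_command([
  [[-0.015,0,0,0,0,0,0.04],[-0.018,0,0,0,0,0,0.04],[-0.018,0,0,0,0,0,0.04],[-0.018,0,0,0,0,0,0.04],[-0.018,0,0,0,0,0,0.04],[0,0,0,0,0,0,0.04],[0,-0.03,0,-3.2,0,0,0.04],[0,-0.03,0,-3.2,0,0,0.04],[0,-0.03,0,0,0,0,0.04],[0,-0.03,0,0,0,0,0.04],[0,-0.03,0,0,0,0,0.04],[0,-0.03,0,0,0,0,0.04],[0,0,0,0,0,0,0.04],[0,0,0,0,0,0,0.04]],
])

```text
t: 35.25
tool_pos: [0.5895, -0.1683, 0.1093]
tool_rot: [2.225, -0.006, -2.209]
contact_force: [-1.4, -1.0, -0.7]
opening: 0.0502
```

```bash
python3 -c "
from h import *
get_image('top');rect('top','tray',.035)
go([.605,-.168,.03],90)"
```

```text
tray 0.68 c [ 0.5193 -0.1276] size [0.281 0.212] long yaw 0.7 mean [ 0.5405 -0.097 ]
t35.4 pos [ 0.5895 -0.1693  0.1092] yawy -90.0 q6 1.17 op 0.0503 F [0.  0.2 0.4]
shift mm [ 79.3  -1.9 -14.9] turn [ 0.  -0.4 -0.4]
```

>>> arm_command([
  [[0.02,-0.001,-0.015,0,-0.4,-0.4,0.04],[0.03,0,0,0,0,0,0.04],[0.025,0,0,0,0,0,0.04],[0,0,0,0,0,0,0.04],[0,0,0,0,0,0,0.04]],
])

```text
t: 35.77
tool_pos: [0.608, -0.1758, 0.0353]
tool_rot: [-2.227, 0.011, 2.213]
contact_force: [-0.4, -0.1, -0.0]
opening: 0.0504
```

```bash
python3 -c "
from h import *
go([.605,-.168,.0125],90)"
```

```text
t35.8 pos [ 0.608  -0.1758  0.0353] yawy -90.4 q6 1.18 op 0.0504 F [-0.4 -0.1 -0. ]
shift mm [22.7 -7.9  3.2] turn [-0.4 -0.4 -0.2]
```

>>> arm_command([
  [[0.01,-0.008,0,0,0,0,0.04],[0.008,0,0,0,0,0,0.04],[0.003,0,0,0,0,0,0.04],[0,0,0,0,0,0,0.04]],
])

```text
t: 36.1
tool_pos: [0.6099, -0.1699, 0.0162]
tool_rot: [-2.232, 0.016, 2.208]
contact_force: [-0.6, 0.2, -0.5]
opening: 0.0506
```

```bash
python3 -c "
from h import *
go([.605,-.168,.0125],90)"
```

```text
t36.1 pos [ 0.6099 -0.1699  0.0162] yawy -90.5 q6 1.19 op 0.0506 F [-0.6  0.2 -0.5]
shift mm [ 3.7 -1.9  5. ] turn [-0.5 -0.6 -0.3]
```

>>> arm_command([
  [[0.003,-0.001,0.002,0,0,0,0.04],[0.001,0,0,0,0,0,0.04],[0,0,0,0,0,0,0.066],[0,0,0,0,0,0,0.066],[0,0,0,0,0,0,0.066],[0,0,0,0,0,0,0.066],[-0.01,0,0,0,0,0,0.066],[-0.03,0,0,0,0,0,0.066],[-0.035,0,0,0,0,0,0.07],[-0.02,0,0,0,0,0,0.08],[0,0.03,0.016,3,0,0,0.08],[0,0.03,0.016,3,0,0,0.08],[0,0.03,0.016,0,0,0,0.08],[0,0.03,0.016,0,0,0,0.08],[0,0.03,0.016,0,0,0,0.08],[0,0.025,0.011,0,0,0,0.08],[0,0,0,0,0,0,0.08],[0,0,0,0,0,0,0.08]],
])

```text
t: 37.6
tool_pos: [0.5022, -0.3431, 0.1289]
tool_rot: [-2.202, 0.141, 2.138]
contact_force: [-0.1, 0.0, 0.6]
opening: 0.08
```

```bash
python3 -c "
from h import *
get_image('top')
c='top';print([(w(c,x['at']),round(x['conf'],2)) for x in mark_of(c,'coil_a')[:5]])
go([.511,-.347,.05],83.5)"
```

```text
[(array([ 0.6124, -0.166 ,  0.0231]), 0.56), (array([ 0.5126, -0.3505,  0.0242]), 0.5)]
t37.7 pos [ 0.503  -0.3422  0.1288] yawy -96.4 q6 0.96 op 0.0802 F [ 0.6  0.2 -0.1]
shift mm [79.1  2.8 -6.1] turn [ 0.1 -1.8 -0.8]
```

Coil 1 is in the tray. Aligning over coil 2.

>>> arm_command([
  [[0.025,0.004,-0.008,0,-1.8,-0.8,0.08],[0.03,0,0,0,0,0,0.08],[0.02,0,0,0,0,0,0.08],[0,0,0,0,0,0,0.08],[0,0,0,0,0,0,0.08]],
])

```text
t: 38.12
tool_pos: [0.5174, -0.3437, 0.056]
tool_rot: [-2.174, 0.116, 2.165]
contact_force: [-0.3, -0.7, 0.1]
opening: 0.0801
```

```bash
python3 -c "
from h import *
go([.512,-.348,.014],83.5)"
```

```text
t38.1 pos [ 0.5174 -0.3437  0.056 ] yawy -96.0 q6 0.97 op 0.0801 F [-0.3 -0.7  0.1]
shift mm [42.   4.7  5.1] turn [ 0.5 -0.2 -0.1]
```

>>> arm_command([
  [[0.01,0.0045,0.005,0.5,0,0,0.08],[0.014,0,0,0,0,0,0.08],[0.012,0,0,0,0,0,0.08],[0.004,0,0,0,0,0,0.08],[0,0,0,0,0,0,0.08]],
])

```text
t: 38.53
tool_pos: [0.5144, -0.3476, 0.0165]
tool_rot: [-2.177, 0.126, 2.158]
contact_force: [0.1, -0.7, -0.4]
opening: 0.0801
```

```bash
python3 -c "
from h import *
go([.512,-.348,.0145],83.5)"
```

```text
t38.5 pos [ 0.5144 -0.3476  0.0165] yawy -96.3 q6 0.97 op 0.0801 F [ 0.1 -0.7 -0.4]
shift mm [2.  0.7 2.3] turn [ 0.2 -0.5 -0.3]
```

>>> arm_command([
  [[0.002,0.0005,0.002,0,-0.5,0,0.08],[0,0,0,0,0,0,0.04],[0,0,0,0,0,0,0.04],[0,0,0,0,0,0,0.04],[0,0,0,0,0,0,0.04],[0,0,0,0,0,0,0.04],[0,0,0,0,0,0,0.04],[0,0,0,0,0,0,0.04]],
])

```text
t: 39.2
tool_pos: [0.5131, -0.3491, 0.0163]
tool_rot: [-2.169, 0.128, 2.166]
contact_force: [0.4, -0.6, -0.6]
opening: 0.0502
```

>>> arm_command([
  [[-0.015,0,0,0,0,0,0.04],[-0.018,0,0,0,0,0,0.04],[-0.018,0,0,0,0,0,0.04],[-0.018,0,0,0,0,0,0.04],[-0.018,0,0,0,0,0,0.04],[0,0,0,0,0,0,0.04],[0,-0.03,0,-3.2,0,0,0.04],[0,-0.03,0,-3.2,0,0,0.04],[0,-0.03,0,0,0,0,0.04],[0,-0.03,0,0,0,0,0.04],[0,-0.03,0,0,0,0,0.04],[0,-0.028,0,0,0,0,0.04],[0,0,0,0,0,0,0.04],[0,0,0,0,0,0,0.04]],
])

```text
t: 40.37
tool_pos: [0.5162, -0.1643, 0.1099]
tool_rot: [2.219, -0.007, -2.212]
contact_force: [-0.2, -0.3, -0.4]
opening: 0.0505
```

```bash
python3 -c "
from h import *
get_image('top');rect('top','tray',.035)
get_image('scene');c='scene';print([(w(c,x['at']),round(x['conf'],2)) for x in mark_of(c,'tray')[:2]+mark_of(c,'coil_a')[:5]])
go([.52,-.168,.03],90)"
```

```text
tray 0.75 c [ 0.5203 -0.1282] size [0.284 0.21 ] long yaw 0.6 mean [ 0.5388 -0.1059]
[(array([ 0.5172, -0.1263, -0.0029]), 0.7), (array([ 0.7889, -0.0931,  0.0038]), 0.22), (array([ 0.5145, -0.1625,  0.1203]), 0.88), (array([ 0.3977, -0.4647,  0.0204]), 0.77), (array([ 0.6091, -0.1699,  0.0283]), 0.74), (array([ 0.4352, -0.3394,  0.0193]), 0.67), (array([ 0.3342, -0.2768,  0.0133]), 0.55)]
t40.6 pos [ 0.5165 -0.1664  0.1101] yawy -90.0 q6 1.13 op 0.0506 F [ 0.2 -0.7 -1.3]
shift mm [80.2  0.9 -3.3] turn [-0.  -0.2 -0.5]
```

>>> arm_command([
  [[0.02,0,-0.003,0,0,-0.5,0.04],[0.03,0,0,0,0,0,0.04],[0.025,0,0,0,0,0,0.04],[0,0,0,0,0,0,0.04],[0,0,0,0,0,0,0.04]],
])

```text
t: 41.03
tool_pos: [0.523, -0.173, 0.0364]
tool_rot: [-2.231, 0.012, 2.208]
contact_force: [-0.0, -0.5, 0.3]
opening: 0.0502
```

```bash
python3 -c "
from h import *
go([.52,-.168,.0135],90)"
```

```text
t41.0 pos [ 0.523  -0.173   0.0364] yawy -90.4 q6 1.12 op 0.0502 F [-0.  -0.5  0.3]
shift mm [22.8 -5.   3.3] turn [-0.4 -0.6 -0.2]
```

>>> arm_command([
  [[0.01,-0.006,0.002,0,-0.6,0,0.04],[0.008,0,0,0,0,0,0.04],[0.003,0,0,0,0,0,0.04],[0,0,0,0,0,0,0.04]],
])

```text
t: 41.37
tool_pos: [0.5232, -0.1687, 0.0174]
tool_rot: [-2.223, 0.017, 2.216]
contact_force: [-0.5, 0.5, -1.5]
opening: 0.0503
```

```bash
python3 -c "
from h import *
go([.52,-.168,.0135],90)"
```

```text
t41.4 pos [ 0.5232 -0.1687  0.0174] yawy -90.5 q6 1.14 op 0.0503 F [-0.5  0.5 -1.5]
shift mm [ 3.9 -0.7  3.2] turn [-0.5 -0.2 -0.3]
```

>>> arm_command([
  [[0.003,0,0.001,0,0,0,0.04],[0.001,0,0,0,0,0,0.04],[0,0,0,0,0,0,0.066],[0,0,0,0,0,0,0.066],[0,0,0,0,0,0,0.066],[0,0,0,0,0,0,0.066],[-0.01,0,0,0,0,0,0.066],[-0.03,0,0,0,0,0,0.066],[-0.035,0,0,0,0,0,0.07],[-0.02,0,0,0,0,0,0.08],[0,0.029,0.014,3,0,0,0.08],[0,0.029,0.014,3,0,0,0.08],[0,0.029,0.014,0,0,0,0.08],[0,0.029,0.014,0,0,0,0.08],[0,0.029,0.014,0,0,0,0.08],[0,0.025,0.006,0,0,0,0.08],[0,0,0,0,0,0,0.08],[0,0,0,0,0,0,0.08]],
])

```text
t: 42.87
tool_pos: [0.4326, -0.3397, 0.1306]
tool_rot: [-2.194, 0.143, 2.148]
contact_force: [0.5, 0.2, -0.1]
opening: 0.0798
```

```bash
python3 -c "
from h import *
get_image('top')
c='top';print([(w(c,x['at']),round(x['conf'],2)) for x in mark_of(c,'coil_a')[:5]])
go([.439,-.339,.05],83.5)"
```

```text
[(array([ 0.3386, -0.277 ,  0.0154]), 0.63), (array([ 0.522 , -0.1691,  0.019 ]), 0.61), (array([ 0.442 , -0.3427,  0.024 ]), 0.57), (array([ 0.6142, -0.1697,  0.0209]), 0.5)]
t43.0 pos [ 0.4332 -0.3388  0.1305] yawy -96.4 q6 0.88 op 0.0799 F [0.1 0.3 0.7]
shift mm [80.6 -1.8 -4. ] turn [ 0.1 -1.3 -1. ]
```

>>> arm_command([
  [[0.025,0.001,-0.006,0,-1.3,-1,0.08],[0.03,0,0,0,0,0,0.08],[0.02,0,0,0,0,0,0.08],[0,0,0,0,0,0,0.08],[0,0,0,0,0,0,0.08]],
])

```text
t: 43.38
tool_pos: [0.4446, -0.3374, 0.0571]
tool_rot: [-2.172, 0.115, 2.164]
contact_force: [-0.1, -0.1, 0.3]
opening: 0.0804
```

```bash
python3 -c "
from h import *
go([.439,-.34,.0145],83.5)"
```

```text
t43.4 pos [ 0.4446 -0.3374  0.0571] yawy -96.0 q6 0.89 op 0.0804 F [-0.1 -0.1  0.3]
shift mm [42.6  3.1  5.5] turn [ 0.5 -0.2 -0.1]
```

>>> arm_command([
  [[0.01,0.003,0.005,0.5,0,0,0.08],[0.014,0,0.001,0,0,0,0.08],[0.012,0,0,0,0,0,0.08],[0.005,0,0,0,0,0,0.08],[0,0,0,0,0,0,0.08]],
])

```text
t: 43.8
tool_pos: [0.441, -0.3403, 0.0186]
tool_rot: [-2.178, 0.127, 2.157]
contact_force: [0.7, -0.9, -0.6]
opening: 0.0798
```

```bash
python3 -c "
from h import *
go([.439,-.34,.0145],83.5)"
```

```text
t43.8 pos [ 0.441  -0.3403  0.0186] yawy -96.3 q6 0.89 op 0.0798 F [ 0.7 -0.9 -0.6]
shift mm [ 4.  -0.1  2.1] turn [ 0.2 -0.6 -0.3]
```

>>> arm_command([
  [[0.004,0,0.002,0,-0.5,0,0.08],[0,0,0,0,0,0,0.04],[0,0,0,0,0,0,0.04],[0,0,0,0,0,0,0.04],[0,0,0,0,0,0,0.04],[0,0,0,0,0,0,0.04],[0,0,0,0,0,0,0.04],[0,0,0,0,0,0,0.04]],
])

```text
t: 44.47
tool_pos: [0.4406, -0.3419, 0.0176]
tool_rot: [-2.172, 0.131, 2.165]
contact_force: [0.2, 0.4, -0.4]
opening: 0.0497
```

>>> arm_command([
  [[-0.015,0,0,0,0,0,0.04],[-0.018,0,0,0,0,0,0.04],[-0.018,0,0,0,0,0,0.04],[-0.018,0,0,0,0,0,0.04],[-0.018,0,0,0,0,0,0.04],[0,0,0,0,0,0,0.04],[0,-0.029,0,-3.2,0,0,0.04],[0,-0.029,0,-3.2,0,0,0.04],[0,-0.029,0,0,0,0,0.04],[0,-0.029,0,0,0,0,0.04],[0,-0.029,0,0,0,0,0.04],[0,-0.024,0,0,0,0,0.04],[0,0,0,0,0,0,0.04],[0,0,0,0,0,0,0.04]],
])

```text
t: 45.63
tool_pos: [0.4401, -0.1638, 0.0971]
tool_rot: [2.213, -0.001, -2.224]
contact_force: [0.0, -0.2, -0.3]
opening: 0.0495
```

```bash
python3 -c "
from h import *
get_image('top');rect('top','tray',.035)
get_image('scene');c='scene';print([(w(c,x['at']),round(x['conf'],2)) for x in mark_of(c,'tray')[:2]+mark_of(c,'coil_a')[:5]])
go([.435,-.168,.03],90)"
```

```text
tray 0.77 c [ 0.5193 -0.1288] size [0.283 0.214] long yaw 0.7 mean [ 0.5365 -0.1121]
[(array([ 0.5184, -0.1267, -0.0024]), 0.96), (array([ 0.6118, -0.1711,  0.0254]), 0.83), (array([ 0.5208, -0.1652,  0.0235]), 0.58), (array([ 0.3976, -0.4642,  0.0189]), 0.56), (array([ 0.3331, -0.2798,  0.0139]), 0.52), (array([ 0.4347, -0.167 ,  0.1036]), 0.5)]
t45.9 pos [ 0.4406 -0.1658  0.0982] yawy -90.0 q6 1.06 op 0.0496 F [ 0.1 -0.7 -0.8]
shift mm [68.2  1.9  5.3] turn [-0.   0.2 -0.2]
```

>>> arm_command([
  [[0.02,0,0.006,0,0,0,0.04],[0.025,0,0,0,0,0,0.04],[0.02,0,0,0,0,0,0.04],[0,0,0,0,0,0,0.04],[0,0,0,0,0,0,0.04]],
])

```text
t: 46.3
tool_pos: [0.4371, -0.172, 0.0343]
tool_rot: [2.223, -0.017, -2.219]
contact_force: [0.3, -0.0, -0.8]
opening: 0.0495
```

```bash
python3 -c "
from h import *
go([.435,-.168,.015],90)"
```

```text
t46.3 pos [ 0.4371 -0.172   0.0343] yawy -90.4 q6 1.05 op 0.0495 F [ 0.3 -0.  -0.8]
shift mm [19.3 -4.1  2.2] turn [-0.4 -0.1 -0.5]
```

>>> arm_command([
  [[0.009,-0.005,0.002,0,0,-0.4,0.04],[0.007,0,0,0,0,0,0.04],[0.002,0,0,0,0,0,0.04],[0,0,0,0,0,0,0.04]],
])

```text
t: 46.63
tool_pos: [0.4371, -0.1688, 0.018]
tool_rot: [-2.225, 0.013, 2.211]
contact_force: [-0.7, 1.0, -0.5]
opening: 0.0494
```

```bash
python3 -c "
from h import *
go([.435,-.168,.015],90)"
```

```text
t46.6 pos [ 0.4371 -0.1688  0.018 ] yawy -90.5 q6 1.05 op 0.0494 F [-0.7  1.  -0.5]
shift mm [ 3.  -0.8  2.2] turn [-0.5 -0.4 -0.2]
```

Release and retreat upward, then away from the tray toward +y so the top view is clear.

>>> arm_command([
  [[0.003,-0.001,0,0,0,0,0.04],[0,0,0,0,0,0,0.04],[0,0,0,0,0,0,0.066],[0,0,0,0,0,0,0.066],[0,0,0,0,0,0,0.066],[0,0,0,0,0,0,0.066],[-0.01,0,0,0,0,0,0.066],[-0.03,0,0,0,0,0,0.066],[-0.04,0,0,0,0,0,0.066],[-0.04,0,0,0,0,0,0.066],[-0.04,0.03,0,0,0,0,0.066],[0,0.035,0,0,0,0,0.066],[0,0.035,0,0,0,0,0.066],[0,0.035,0,0,0,0,0.066],[0,0.035,0,0,0,0,0.066],[0,0.035,0,0,0,0,0.066],[0,0.035,0,0,0,0,0.066],[0,0.035,0,0,0,0,0.066],[0,0,0,0,0,0,0.066]],
])

```text
t: 48.22
tool_pos: [0.4365, -0.45, 0.1943]
tool_rot: [2.235, -0.021, -2.191]
contact_force: [-0.2, 0.6, -0.4]
opening: 0.0661
```

```bash
python3 -c "
from h import *
save('top','t10',(200,90,480,300),2.8); rect('top','pick',.02);rect('top','tray',.035);rect('top','pad',.003)
save('scene','s10',(170,140,450,300),2.8)
for c in('top','scene'):
  for t in('coil_a','punch_a','pick','flask','gem_box','burnisher'): print(c,t,[(w(c,x['at']).round(3).tolist(),round(x['conf'],2)) for x in mark_of(c,t)[:6]])
go([.4,-.4,.2],90)"
```

```text
pick 0.6 c [0.6761 0.117 ] size [0.042 0.194] long yaw 95.1 mean [0.6798 0.0825]
tray 0.64 c [0.6802 0.3788] size [0.057 0.049] long yaw 89.8 mean [0.6803 0.3783]
pad 0.71 c [0.6767 0.1228] size [0.091 0.24 ] long yaw 96.3 mean [0.6747 0.1344]
top coil_a [([0.397, -0.469, 0.015], 0.68), ([0.441, -0.172, 0.024], 0.63), ([0.523, -0.17, 0.023], 0.6), ([0.609, -0.171, 0.021], 0.59), ([0.337, -0.278, 0.012], 0.52)]
top punch_a [([0.591, -0.072, 0.012], 0.61), ([0.462, -0.066, 0.01], 0.44)]
top pick [([0.682, 0.062, 0.004], 0.73), ([0.666, 0.215, 0.005], 0.27)]
top flask [([0.679, 0.378, 0.001], 0.73)]
top gem_box [([0.794, -0.099, 0.005], 0.79), ([0.516, 0.256, -0.0], 0.67)]
top burnisher []
scene coil_a [([0.434, -0.167, 0.018], 0.76), ([0.524, -0.168, 0.021], 0.74), ([0.331, -0.28, 0.013], 0.65), ([0.607, -0.174, 0.022], 0.6), ([0.393, -0.466, 0.015], 0.46)]
scene punch_a [([0.464, -0.07, 0.013], 0.66), ([0.586, -0.067, 0.015], 0.63)]
scene pick [([0.681, 0.064, 0.004], 0.77)]
scene flask [([0.681, 0.382, 0.002], 0.79)]
scene gem_box [([0.791, -0.095, 0.003], 0.96)]
scene burnisher [([0.781, 0.119, 0.001], 0.73)]
t49.1 pos [ 0.4374 -0.4444  0.1932] yawy -89.8 q6 0.65 op 0.0661 F [ 0.   0.1 -0.5]
shift mm [ -8.2 -44.4  37.2] turn [ 0.2 -1.1 -0.8]
```

View pics/t10.png

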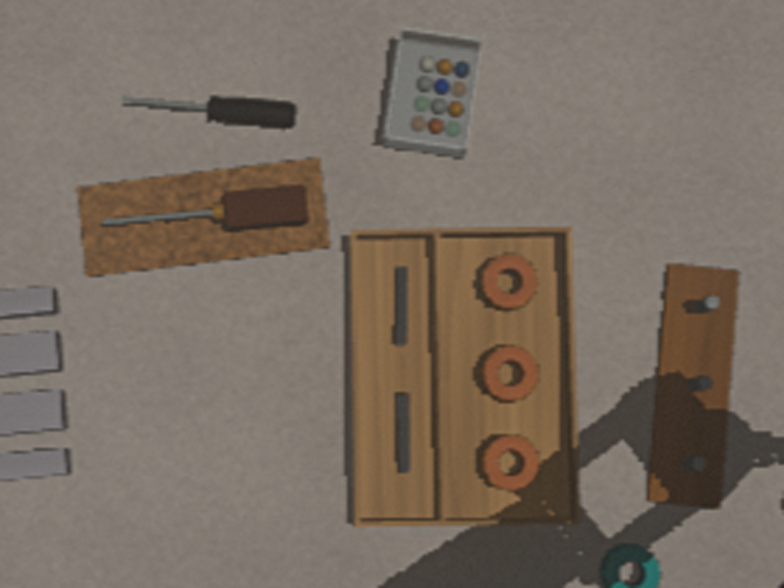

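View pics/s10.png

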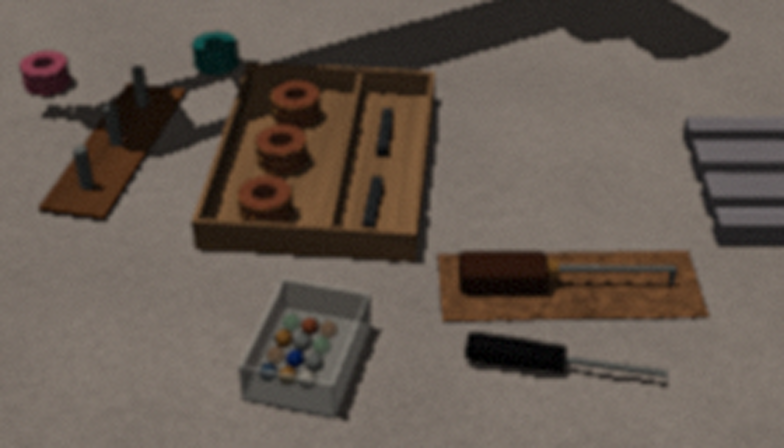

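Top view: coils flat at (508,281), (508,373) and (510,462); punches at (401,305) and (402,432); pick on the pad at (265,207). The scene view agrees, and the bystanders and look-alikes haven't moved. The arm is clear, so I'm handing in.

```bash
python3 -c "
from station import finish_job
print(finish_job())"
```

```text
the job is handed in; nothing more can be done
None
```

The tray is kitted and the job is handed in, at about 49 s of the 210 s allowed. The hand-in reports no verdict.

- **Punches:** only two were present, in slots a and b. I dragged both fully out with the hook and laid them flat in the narrower compartment, at tray y of about +0.06 m.
- **Pick:** it is back on the cork pad, flat on its handle with the hook down, about 60 mm along from the pad's centre.
- **Coils:** all three are off their posts and flat on the floor of the wider compartment, at tray y of about −0.04 m. Their centres read 0.018–0.024 m above the bench, against 0.020 m expected.
- **Bystanders:** the bottle, box of stones and burnisher had not moved, and neither had the pink and turquoise look-alikes.
- **Robot:** the gripper ended open and clear of everything.

**Checks that disagreed:** in the last top view one network mistook the bottle for the tray, and another missed the burnisher. Both pictures and the scene camera show the tray and burnisher in place. No knock or grip slip showed up.

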